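# Fork a dish of dried beans out of the dry chamber onto the micro-balance

### The job

The dried beans are ready to be weighed. First lift the loose dust cap off the small pan of the balance and set it, the same way up, into the little saucer that serves as its holder; then take the dish fork from its rest, reach with it through the round port of the clear dry chamber, lift the dish of beans off its pedestal, bring it out level and set it down gently on the middle of the balance pan, and lay the fork back on its rest. Carry the dish only with the fork, never with the gripper, do not press hard on the balance, and leave the glassware and the jar standing where they are.

Things in the scene. Friction and masses are not known exactly. Their poses are not given: they have to be found in the camera images.
- port (a point): Centre of the round port in the chamber's front wall, on the wall's outer face, 115 mm above the bench; 90 mm clear diameter. x axis level, straight into the chamber; y along the wall; z up. Wall 6 mm thick; a ring 112 mm across stands 8 mm proud outside. An opened thin shutter disc hangs on the wall on the +y side, at most 9 mm proud.
- chamber: Fixed dry chamber: clear box 260 mm deep (x), 300 wide, 246 high, dark base, aluminium corner posts. Origin: centre of its underside; x axis into the chamber as the port's; front face at x = -130 mm. Place and turn vary. Inside stand the pedestal and, behind it, a tray 32 mm high.
- pedestal_top (a point): Centre of the top of the pedestal fixed inside the chamber: steel disc 28 mm across, 4 mm thick, on a 16 mm stem (foot plate 18 mm above the bench); top 100 mm above the bench. It lies 85 mm straight in from the port point along the port's x axis. Axes as the port's.
- dish_center (a point): Centre, half-way up, of the loose round aluminium dish of dried beans: 18 mm high (underside 9 mm below this point), flat underside 60 mm across, rim 64 mm, 40 to 85 g. It stands on the pedestal within 2 mm of its middle and overhangs it all round. z up.
- dish: The same dish; origin at the centre of its underside.
- pan_top (a point): Centre of the top of the balance pan: fixed steel disc 28 mm across, 4 mm thick, on a 12 mm stem, top 100 mm above the bench. Covered by the dust cap at the start. Axes as the balance's.
- balance: Fixed balance: low white body 200 mm (x) by 120 mm (y), its top 55 mm above the bench, with the pan over its middle. Origin on the bench straight below the pan. Place and turn vary.
- cap_center (a point): Centre, half-way up, of the loose grey dust cap: upside-down plastic cup, 44 mm outer diameter, 28 mm high, wall 3 mm, top 4 mm thick, about 30 g. It sits loosely over the pan, its closed top resting on it; this point is then 90 mm above the bench. z up.
- cap: The same cap; origin at the centre of its open rim, 14 mm under cap_center.
- holder_in (a point): Centre of the inner floor of the black saucer that holds the cap, 5 mm above the bench. The saucer is fixed, 13 mm high, inner floor about 58 mm across, mouth 66 mm; it stands near the balance.
- fork_grip (a point): Place to grip the loose dish fork (about 140 g): mid-height and mid-width of its dark wooden handle, near its balance point. x along the fork towards the prongs, z up. Handle 16 mm wide (y), 22 mm high, from x = -70 to +50 mm; then a thin steel shank, 8 mm wide, 6 mm high, to the U-shaped prongs (see fork_slot).
- fork_slot (a point): Where the middle of the dish belongs on the fork: 180 mm ahead of fork_grip (x), on the prongs' upper face, 2.5 mm above the level of fork_grip. Axes as fork_grip. Two level prongs, 5 mm thick and 7 mm wide, reach from 27 mm behind to 39 mm ahead of this point; open slot 40 mm wide between them, 54 mm over all.
- fork: The same fork; origin and axes as fork_grip. A cross piece closes the slot from x = 138 to 153 mm, with a lip at x = 138 to 141 mm standing 8 mm above the prongs. The slot passes around the 28 mm discs of pedestal and pan; the prongs fit under the overhanging dish.
- rest_seat (a point): Place of fork_grip when the fork lies on its rest, 45 mm above the bench; axes as the fork's lying there. Fixed rest: black base 130 by 70 mm, 8 mm high, two cross saddles 8 mm thick at x = -55 and +39 mm (tops 34 mm above the bench) carry the handle; horns at their ends, 40 mm apart inside, reach 46 mm.
- beaker: Glass beaker, 68 mm across, 85 mm high, on the bench; origin at the centre of its underside. To be left alone.
- shield: Round glass draught shield, open tube 90 mm across, 80 mm high, on the bench; origin at the centre of its underside. To be left alone.
- jar: Closed amber jar, 54 mm across, 75 mm high, on the bench; origin at the centre of its underside. To be left alone.
Not all that is in view belongs to the job. What is shaped like the cap but red or turquoise is not meant.

How it is judged:
By the outcome, as a careful person would: the job done as asked, in the order asked, and still so for the second after the job is handed in, with the robot touching nothing.
It also fails if it takes over 67 s, if anything falls off the work surface, if the arm or the gripper's body presses on something with over 40 N, if the wrist force passes 120 N, or if a joint passes its speed limit or range.

### The arm

A 6-joint arm with a two-finger parallel gripper is mounted at the origin on the work surface. World frame = base frame: x ahead of the robot, y to its left, z up, the work surface at z = 0. Lengths are in mm, angles in degrees, forces in N, time in s.
With the tool pointing down it reaches from about 300 to 850 mm from the base axis. Payload 4.2 kg.
Tool frame: the origin (TCP) lies on the front face of the gripper's body, between the roots of the fingers; the fingertips stand 78 mm ahead of it and the grasp point (between the pads) lies 60 mm ahead of it; x points along the fingers, y is the direction in which the jaws open and shut, and the axes are right-handed (so a half turn about x gives the same grasp; the last joint's range is limited). The gripper opens to 91 mm and grips with 3 to 60 N. Pads are 32 mm wide; open, the fingers measure 118 mm over their backs; the gripper's body (76 mm by 178 mm) begins 60 mm behind the grasp point.
Start: joints at [63.14, 18.312, 89.639, -0, 72.044, -1.146], TCP at [249.485, 518.066, 292.276] pointing down, gripper open.
Joint ranges: [-177.97, 177.97], [-48.28, 115.42], [12.27, 149.76], [-77.06, 257.06], [2.81, 150.46], [-146.56, 146.56]. Speed limits (degrees/s): [147.25, 147.25, 180, 180, 180, 180].

### API

Orientations are given as [roll, pitch, yaw] about the fixed x, y, z axes, in that order (R = Rz(yaw) Ry(pitch) Rx(roll)).
In Python, from workcell import status, viewer, env gives the robot as it stands. The module is installed in compiled form; this text tells all that it offers.
- The arm moves only by the tool move_arm, never from a script. Its argument "moves" is a list of rows, each a list of 3 entries, a list of its own where there are three numbers: the shift along the tool's x, y, z in cm, then the turn about the tool's x in rad, then the gripper's target within -1 to 1 (fully open at 1, half-way at 0, shut at -1). A call has 1 to 20 rows; each row is the pose to reach, as a shift and turn from the pose commanded when the call began, along the tool's axes at that moment; what a row does not reach only later rows make up. A row lasts 1/8 s, in which the tool goes at most 62.5 mm and 10.7 degrees, less where a joint would pass 70% of its speed; a pose out of reach is approached as far as the arm can. A call with a gripper value outside its range is refused whole. The fingers move at their own pace and stop on an object; "force" is the grip in N (left out, the last holds). Time passes only in rows, so rows that repeat a pose let the fingers close. It gives the time, the measured TCP pose, the force and the opening at its end, in the units of the state.
- status.state(): the state, without advancing time (a new reading comes with each control period).
- viewer.grab_frame(name): name is "scene" or "top"; returns the picture (384x512x3 uint8, red, green, blue); there is no depth.
- viewer.get_calibration(name): a dict with "camera_matrix" (3x3 intrinsics, pixels), "D" ([k1, k2, p1, p2, k3] as OpenCV has them; the pictures are not rectified), "eye" and "rotation" of the camera in the world. Camera axes: x right, y down, z forward; pixel columns grow to the right and rows downward; lengths in mm; the calibration is good to about 2 mm. A picture is of the moment at which its call begins. get_calibration takes no time and is no camera call.
- env.job_done(): hands the job in, once; it reports no verdict.
The state is a dict: "time_s": time; "qpos": joint angles; "qvel": joint speeds; "effort": joint torques, N m; "ee_pos": TCP position; "ee_rot": TCP orientation; "force": force on the tool from outside, world axes, zero at the start; "torque": the same for the moment, N m; "gripper_width": finger opening in mm.
Only numpy, scipy, OpenCV 4.12 (cv2) and the standard library are available. Lean on these libraries where they do the work, as an engineer would, in place of code of your own. Each camera call takes 0.05 s, during which the arm holds its last target.

## Working session

There is one attempt and no reset: what is moved stays moved. The work goes in short steps, Python scripts to look and compute and a tool call to move; the robot and the scene stay as the last step left them, time stands still between calls to the robot, and variables do not carry over. Pictures are saved under pics/ and viewed, and the job is handed in when it is done.

Besides the shell and the picture viewer there is one more tool, called after "Request:" as name(argument=value, ...), one argument or row to a line, values as JSON. move_arm: Moves the arm, as the interface text tells. Its arguments: {"type":"object","properties":{"moves":{"type":"array","items":{"type":"array"}},"force":{"type":"number"}},"required":["moves"]}

```bash
mkdir -p pics; ls
python3 - <<'E'
from workcell import status, viewer, env
import cv2, numpy as np
print(status.state())
for n in ("scene","top"):
    im=viewer.grab_frame(n); cv2.imwrite(f"pics/{n}0.png",im[:,:,::-1]); c=viewer.get_calibration(n); print(n,c)
E
```

```text
pics
{'time_s': 0.0, 'qpos': array([ 6.31395188e+01,  1.83500912e+01,  8.97046677e+01,  4.95646779e-05,
        7.20410759e+01, -1.14559951e+00]), 'qvel': array([-0.0039312 ,  0.05121827, -0.02588882,  0.04490562, -0.03815712,
        0.03109765]), 'effort': array([-2.13490152e-03, -4.12472141e+01, -2.31973833e+01,  7.24557554e-02,
        4.58191254e-02, -1.75008190e-04]), 'ee_pos': array([249.32825677, 517.74721403, 291.44745908]), 'ee_rot': array([ -91.17377319,   89.90416527, -116.88867024]), 'force': array([0.46865244, 0.02781606, 0.32832464]), 'torque': array([-0.02991696,  0.03136564, -0.02735804]), 'gripper_width': 90.7712313042062}
scene {'camera_matrix': array([[461.69618188,   0.        , 252.34395587],
       [  0.        , 461.69618188, 188.81413304],
       [  0.        ,   0.        ,   1.        ]]), 'D': array([-0.03914725,  0.        ,  0.        ,  0.        ,  0.        ]), 'eye': array([1183.48260826, -188.63459862,  963.33199758]), 'rotation': array([-144.79469467,   -0.78414163,   75.42704326])}
top {'camera_matrix': array([[349.04831545,   0.        , 256.64197704],
       [  0.        , 349.04831545, 191.24439304],
       [  0.        ,   0.        ,   1.        ]]), 'D': array([-0.03728387,  0.        ,  0.        ,  0.        ,  0.        ]), 'eye': array([461.52367428, -21.00252212, 924.43543243]), 'rotation': array([-170.51655463,   -1.80282611,  -88.89120631])}
```

View pics/scene0.png

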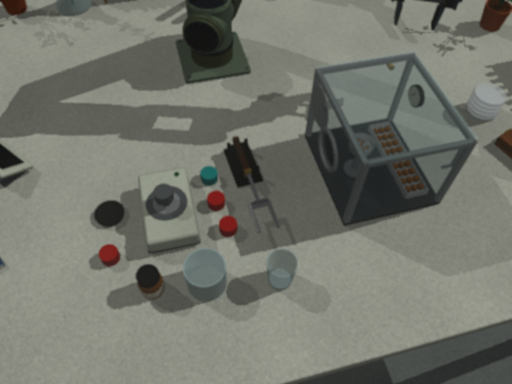

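View pics/top0.png

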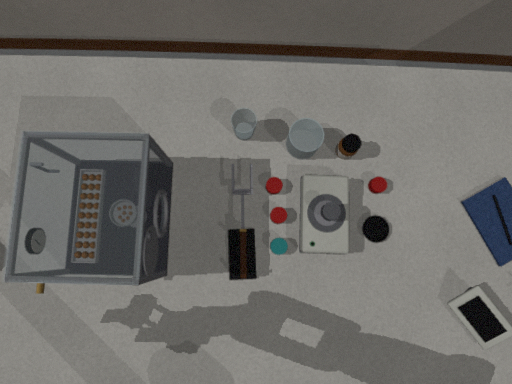

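The scene view shows the chamber on the right, the balance at about (167,210), the rest and fork at (245,165), the saucer at (109,213), and red and turquoise decoys. In the top view the chamber port faces right at about (162,212), the fork lies at (242,160–280), the cap is at (327,212) and the saucer at (376,229). I'll write the helpers and enlarge crops next.

```bash
cat > h.py <<'E'
import numpy as np, cv2
from scipy.spatial.transform import Rotation as R
from workcell import status, viewer, env
def cal(n):
    c=viewer.get_calibration(n); return c["camera_matrix"],c["D"],np.array(c["eye"]),R.from_euler('xyz',c["rotation"],degrees=True).as_matrix()
def proj(n,P):
    K,D,e,Rm=cal(n); P=np.atleast_2d(P).astype(float)
    Pc=(P-e)@Rm
    return cv2.projectPoints(Pc.reshape(-1,1,3),np.zeros(3),np.zeros(3),K,D)[0].reshape(-1,2)
def ray(n,uv):
    K,D,e,Rm=cal(n); uv=np.atleast_2d(uv).astype(float)
    p=cv2.undistortPoints(uv.reshape(-1,1,2),K,D).reshape(-1,2)
    d=np.c_[p,np.ones(len(p))]@Rm.T
    return e,d/np.linalg.norm(d,axis=1,keepdims=True)
def onz(n,uv,z):
    e,d=ray(n,uv); return e+d*((z-e[2])/d[:,2])[:,None]
def tri(uv1,uv2,n1="scene",n2="top"):
    e1,d1=ray(n1,uv1); e2,d2=ray(n2,uv2); out=[]
    for a,b in zip(d1,d2):
        A=np.c_[a,-b]; s=np.linalg.lstsq(A,e2-e1,rcond=None)[0]
        p,q=e1+s[0]*a,e2+s[1]*b; out.append(np.r_[(p+q)/2,np.linalg.norm(p-q)])
    return np.array(out)
def crop(src,dst,x0,y0,x1,y1,s):
    im=cv2.imread(src)[y0:y1,x0:x1]; cv2.imwrite(dst,cv2.resize(im,None,fx=s,fy=s,interpolation=cv2.INTER_CUBIC))
E
python3 - <<'E'
from h import *
print(proj("scene",[[249,518,291],[0,0,0],[300,0,0],[300,300,0]]),proj("top",[[249,518,291],[0,0,0],[300,0,0],[300,300,0]]))
crop("pics/top0.png","pics/t1.png",215,110,400,290,4)
crop("pics/top0.png","pics/t2.png",0,125,185,295,4)
crop("pics/scene0.png","pics/s1.png",85,130,285,300,4)
crop("pics/scene0.png","pics/s2.png",295,45,485,225,4)
E
```

```text
[[422.45678934  -2.05562685]
 [212.25555784  57.58320793]
 [233.66814955 124.4169491 ]
 [333.11830787 106.5378264 ]] [[-69.58816138 365.63966631]
 [232.4549569  440.01732918]
 [235.73902325 313.45055543]
 [117.4271716  311.02631631]]
```

View pics/t1.png

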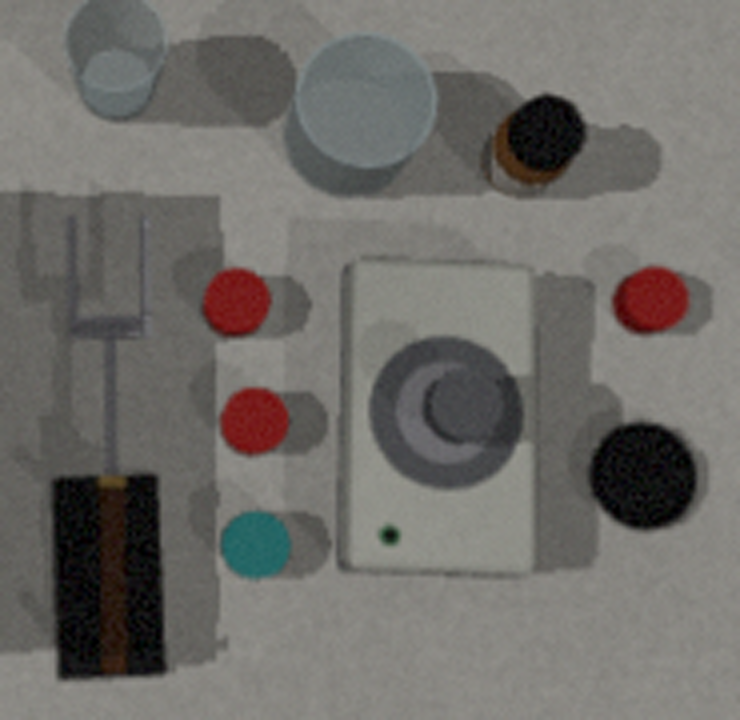

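View pics/t2.png

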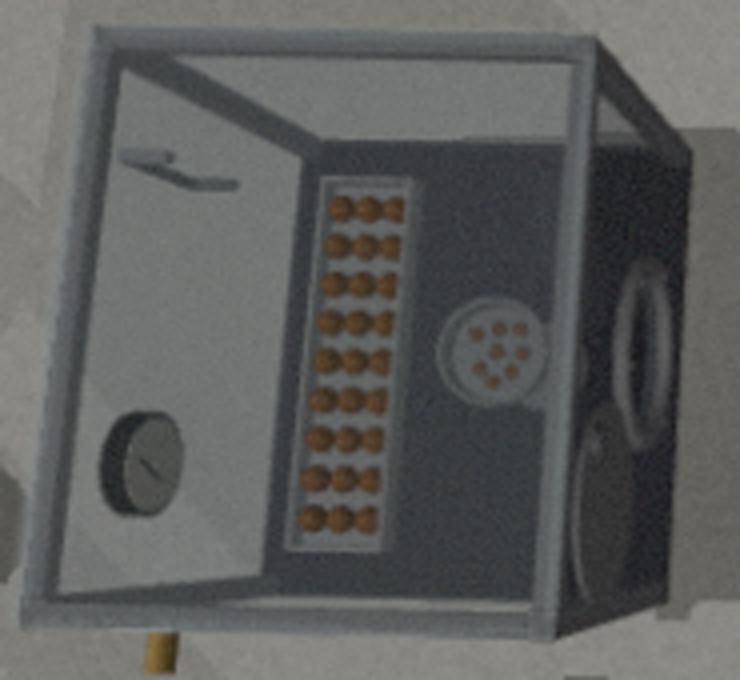

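View pics/s1.png

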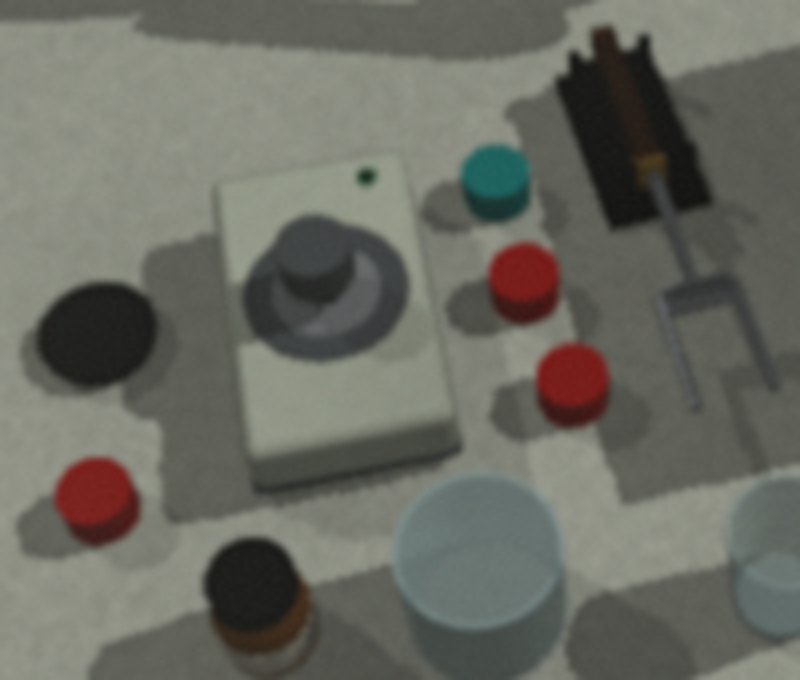

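View pics/s2.png

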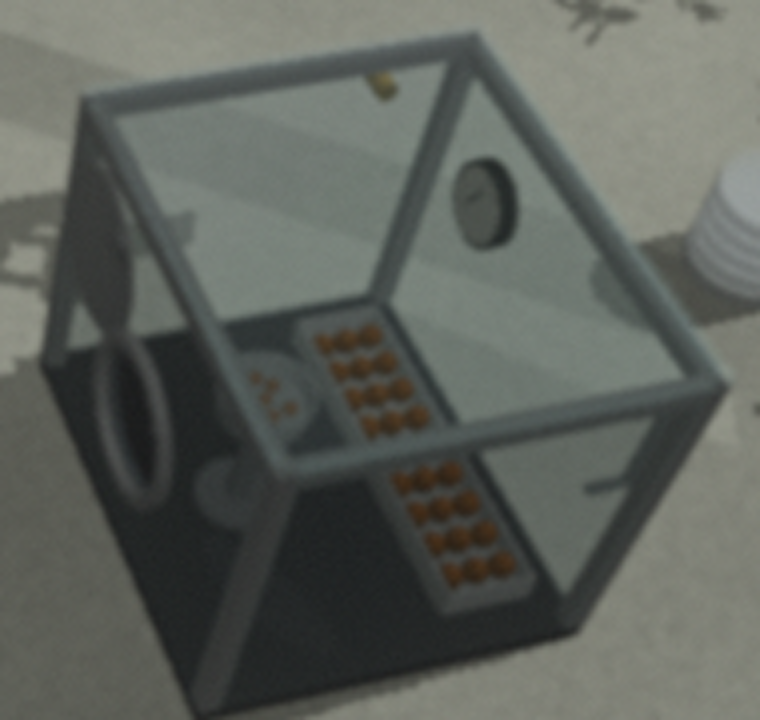

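Run:
```python
from h import *
f=lambda p,x0,y0,s=4:(np.array(p,float)+.5)/s-.5+np.array([x0,y0])
T=lambda p:f(p,215,110); S=lambda p:f(p,85,130)
T2=lambda p:f(p,0,125); S2=lambda p:f(p,295,45)
# saucer masks
for n,file,box,z in(("top","pics/top0.png",(355,205,400,255),13),("scene","pics/scene0.png",(88,195,128,232),13)):
    im=cv2.imread(file); x0,y0,x1,y1=box; g=im[y0:y1,x0:x1].max(2); m=(g<42).astype(np.uint8)
    k,l,st,ce=cv2.connectedComponentsWithStats(m); i=1+np.argmax(st[1:,4]); c=ce[i]+[x0,y0]; print(n,"saucer",c,st[i],[onz(n,c,zz).round(1) for zz in(8,13)])
# balance body top corners
bt=onz("top",T([[350,260],[533,266],[533,573],[343,568]]),55); print("bal top",bt.round(1),bt.mean(0).round(1))
bs=onz("scene",S([[217,184],[403,151],[455,415],[252,462]]),55); print("bal scene",bs.round(1),bs.mean(0).round(1))
print("cap tri",tri(S([[315,248]]),T([[465,402]])).round(1),onz("top",T([[465,402]]),104),onz("scene",S([[315,248]]),104))
# fork: prong tips (z~45+2.5), slot cross bar
print("tips top",onz("top",T([[72,217],[144,217]]),47).round(1),"bar",onz("top",T([[70,328],[146,328]]),47).round(1),"handle",onz("top",T([[113,480],[113,670]]),56).round(1))
print("tips sc",onz("scene",S([[697,408],[775,388]]),47).round(1),"ferrule/handle end",onz("scene",S([[650,160],[603,33]]),56).round(1))
# chamber top frame corners z=246 outer
ct=onz("top",T2([[95,27],[597,37],[550,640],[22,628]]),246);print("ch top",ct.round(1),ct.mean(0).round(1))
cs=onz("scene",S2([[83,98],[475,35],[728,388],[280,475]]),246);print("ch sc",cs.round(1),cs.mean(0).round(1))
print("base corners top",onz("top",T2([[690,155],[665,605]]),0).round(1),"scene",onz("scene",S2([[42,368],[203,716],[578,633]]),0).round(1))
print("port tri",tri(S2([[135,423]]),T2([[644,355]])).round(1),"ring")
print("dish tri",tri(S2([[268,398]]),T2([[493,351]])).round(1),onz("top",T2([[493,351]]),118),onz("scene",S2([[268,398]]),118))
```

```text
top saucer [375.27683616 228.44632768] [  8  11  26  26 531] [array([[ 522.8, -364.1,    8. ]]), array([[ 522.4, -362.3,   13. ]])]
scene saucer [109.16326531 213.32282004] [  7   7  29  24 539] [array([[ 520.5, -363.5,    8. ]]), array([[ 524. , -362.6,   13. ]])]
bal top [[ 653.3 -161.2   55. ]
 [ 652.6 -279.6   55. ]
 [ 457.8 -275.2   55. ]
 [ 458.9 -156.5   55. ]] [ 555.6 -218.1   55. ]
bal scene [[ 460.5 -275.5   55. ]
 [ 462.8 -160.4   55. ]
 [ 655.7 -164.2   55. ]
 [ 657.8 -278.8   55. ]] [ 559.2 -219.7   55. ]
cap tri [[ 557.9 -222.1  103.5    0. ]] [[ 557.86004669 -221.99765022  104.        ]] [[ 558.30942932 -222.12754906  104.        ]]
tips top [[678.7  17.6  47. ]
 [680.  -28.8  47. ]] bar [[606.2  16.6  47. ]
 [607.3 -31.7  47. ]] handle [[510.  -13.3  56. ]
 [395.1 -16.2  56. ]]
tips sc [[680.1 -29.4  47. ]
 [678.3  17.5  47. ]] ferrule/handle end [[507.5 -13.4  56. ]
 [398.9 -17.6  56. ]]
ch top [[686.5 434.4 246. ]
 [687.2 179.5 246. ]
 [391.8 181.2 246. ]
 [390.5 431.9 246. ]] [539.  306.7 246. ]
ch sc [[399.6 177.9 246. ]
 [399.7 431.5 246. ]
 [692.8 433.4 246. ]
 [690.2 180.9 246. ]] [545.6 305.9 246. ]
base corners top [[687.4 183.3   0. ]
 [390.1 182.2   0. ]] scene [[392.4 182.5  -0. ]
 [684.3 189.    0. ]
 [685.7 443.3  -0. ]]
port tri [[540.3 178.8 112.8   1.6]] ring
dish tri [[5.404e+02 2.660e+02 1.119e+02 2.000e-01]] [[539.80234568 263.68679613 118.        ]] [[545.01234553 262.83869937 118.        ]]
```

```bash
cat >> h.py <<'E'
def rel(cmd_pos,ztool_yaw,target,dyaw=0):
    """tool down: x_tool=-z. returns shift in cm along tool axes, for world displacement"""
    d=np.array(target,float)-np.array(cmd_pos,float)
    a=np.radians(ztool_yaw); zt=np.array([np.cos(a),np.sin(a),0]); xt=np.array([0,0,-1.]); yt=np.cross(zt,xt)
    return np.round(np.array([d@xt,d@yt,d@zt])/10,2)
def st():
    s=status.state(); Rm=R.from_euler('xyz',s["ee_rot"],degrees=True).as_matrix()
    print("t",round(s["time_s"],3),"pos",s["ee_pos"].round(1),"zyaw",np.degrees(np.arctan2(Rm[1,2],Rm[0,2])).round(2),"yyaw",np.degrees(np.arctan2(Rm[1,1],Rm[0,1])).round(2),"down",Rm[:,0].round(3),"F",s["force"].round(1),"M",s["torque"].round(2),"w",round(s["gripper_width"],1),"q",s["qpos"].round(1))
E
python3 - <<'E'
from h import *
st()
E
```

```text
t 0.1 pos [249.3 517.8 291.5] zyaw -25.71 yyaw 64.29 down [-0.001 -0.001 -1.   ] F [-0.9 -0.6  0.1] M [ 0.    0.04 -0.01] w 91.4 q [63.1 18.3 89.7 -0.  72.  -1.1]
```

Run:
```python
from h import *
c=[249.485,518.066,292.276]
print(rel(c,-25.71,[558,-222,380]),rel(c,-25.71,[558,-222,250]),rel(c,-25.71,[480,-40,380]),np.radians(64.29))
```

```text
[ -8.77 -53.3   59.9 ] [  4.23 -53.3   59.9 ] [ -8.77 -40.28  44.98] 1.1220721761071546
```

Request:
move_arm(
  moves=[
    [[-8.8,0,0],0,0.32],
    [[-8.8,0,0],0,0.32],
    [[-8.8,-53.3,59.9],0,0.32],
    [[-8.8,-53.3,59.9],0.2,0.32],
    [[-8.8,-53.3,59.9],0.4,0.32],
    [[-8.8,-53.3,59.9],0.6,0.32],
    [[-8.8,-53.3,59.9],0.8,0.32],
    [[-8.8,-53.3,59.9],1.0,0.32],
    [[-8.8,-53.3,59.9],1.122,0.32],
    [[-8.8,-53.3,59.9],1.122,0.32],
    [[-8.8,-53.3,59.9],1.122,0.32],
    [[-8.8,-53.3,59.9],1.122,0.32],
    [[-8.8,-53.3,59.9],1.122,0.32],
    [[-8.8,-53.3,59.9],1.122,0.32],
    [[-8.8,-53.3,59.9],1.122,0.32],
    [[4.2,-53.3,59.9],1.122,0.32],
    [[4.2,-53.3,59.9],1.122,0.32],
    [[4.2,-53.3,59.9],1.122,0.32],
    [[4.2,-53.3,59.9],1.122,0.32],
  ],
  force=15,
)

```text
time_s: 2.48
ee_pos: [558.8, -222.3, 251.8]
ee_rot: [69.4, 89.9, -20.6]
force: [-0.7, 0.1, 0.6]
gripper_width: 60.0
```

Run:
```python
from h import *
st()
for n in ("scene","top"):
    cv2.imwrite(f"pics/{n}1.png",viewer.grab_frame(n)[:,:,::-1])
a=cv2.resize(cv2.imread("pics/scene1.png")[110:310,80:280],None,fx=2,fy=2);b=cv2.resize(cv2.imread("pics/top1.png")[110:310,215:415],None,fx=2,fy=2)
cv2.imwrite("pics/c1.png",np.hstack([a,b]))
st()
```

```text
t 2.475 pos [ 558.8 -222.3  251.8] zyaw -89.99 yyaw 0.01 down [ 0.002 -0.001 -1.   ] F [-0.7  0.1  0.6] M [-0.04  0.07 -0.02] w 60.0 q [-22.8  22.2  89.8   0.   67.9 -22.8]
t 2.575 pos [ 559.4 -222.5  253.5] zyaw -89.98 yyaw 0.02 down [ 0.006 -0.002 -1.   ] F [-0.7  0.3 -0.1] M [-0.12  0.06  0.03] w 60.2 q [-22.8  22.1  89.7   0.   67.9 -22.8]
```

View pics/c1.png

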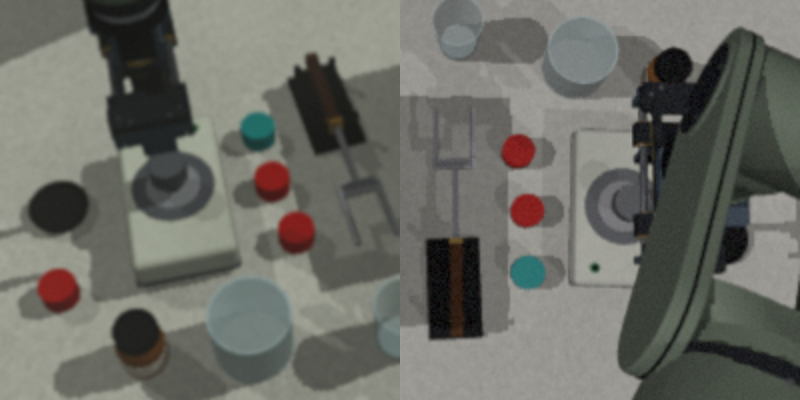

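The fingers are open at 60 mm above the cap, and the cap stands between and below them (scene crop about (168,170)). I'll go down and grip.

Request:
move_arm(
  moves=[
    [[4.5,0,0],0,0.32],
    [[7.0,0,0],0,0.32],
    [[8.4,0,0],0,0.32],
    [[8.4,0,0],0,0.32],
    [[8.4,0,0],0,-0.2],
    [[8.4,0,0],0,-0.2],
    [[8.4,0,0],0,-0.2],
    [[8.4,0,0],0,-0.2],
  ],
  force=12,
)

```text
time_s: 3.58
ee_pos: [558.5, -222.3, 167.6]
ee_rot: [69.6, 89.9, -20.4]
force: [-0.0, 0.9, 7.0]
gripper_width: 43.8
```

Run:
```python
from h import *
st()
cv2.imwrite(f"pics/s2b.png",viewer.grab_frame("scene")[:,:,::-1])
crop("pics/s2b.png","pics/s2c.png",85,130,285,300,3)
st()
```

```text
t 3.575 pos [ 558.5 -222.3  167.6] zyaw -90.0 yyaw -0.0 down [ 0.002 -0.001 -1.   ] F [-0.   0.9  7. ] M [-0.11  0.17  0.01] w 43.8 q [-22.8  26.3  96.2   0.   57.3 -22.8]
t 3.625 pos [ 558.5 -222.3  167.5] zyaw -90.0 yyaw -0.0 down [ 0.002 -0.001 -1.   ] F [0.4 0.7 6.1] M [-0.    0.21 -0.02] w 43.4 q [-22.8  26.3  96.2   0.   57.3 -22.8]
```

View pics/s2c.png

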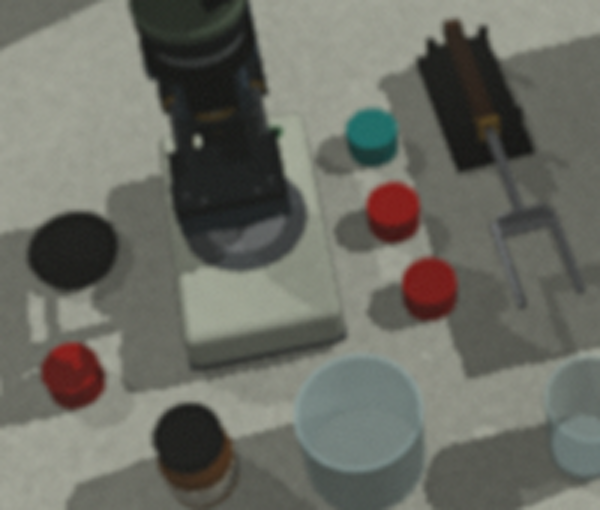

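Request:
move_arm(
  moves=[
    [[-3,0,0],0,-0.2],
    [[-6,0,0],0,-0.2],
    [[-6,-3.55,5],0,-0.2],
    [[-6,-3.55,10],0,-0.2],
    [[-6,-3.55,14.05],0,-0.2],
    [[-3,-3.55,14.05],0,-0.2],
    [[2,-3.55,14.05],0,-0.2],
    [[5,-3.55,14.05],0,-0.2],
    [[5,-3.55,14.05],0,-0.2],
    [[5,-3.55,14.05],0,-0.2],
  ],
)

```text
time_s: 4.88
ee_pos: [523.2, -363.0, 117.5]
ee_rot: [57.6, 89.9, -32.4]
force: [0.1, -0.3, 0.7]
gripper_width: 43.2
```

Run:
```python
from h import *
st()
for n in ("scene","top"):
    cv2.imwrite(f"pics/{n}3.png",viewer.grab_frame(n)[:,:,::-1])
a=cv2.resize(cv2.imread("pics/scene3.png")[150:280,60:190],None,fx=3,fy=3);b=cv2.resize(cv2.imread("pics/top3.png")[160:290,310:440],None,fx=3,fy=3)
cv2.imwrite("pics/c3.png",np.hstack([a,b]))
st()
```

```text
t 4.875 pos [ 523.2 -363.   117.5] zyaw -90.0 yyaw 0.0 down [ 0.002 -0.001 -1.   ] F [ 0.1 -0.3  0.7] M [-0.08  0.06 -0.03] w 43.2 q [-35.8  32.1  94.1   0.   53.7 -35.8]
t 4.975 pos [ 523.3 -363.1  118.1] zyaw -90.0 yyaw 0.0 down [ 0.003 -0.002 -1.   ] F [ 0.9 -0.3  0.1] M [-0.07  0.04 -0.05] w 43.3 q [-35.8  32.1  94.1   0.   53.6 -35.8]
```

View pics/c3.png

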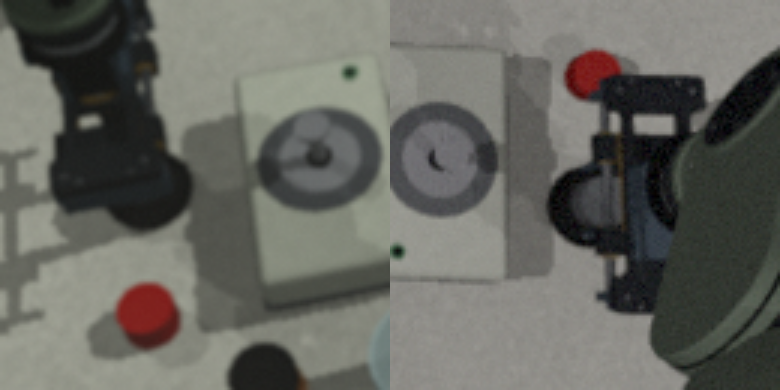

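Request:
move_arm(
  moves=[
    [[1.0,0,0],0,-0.2],
    [[1.7,0,0],0,-0.2],
    [[2.05,0,0],0,-0.2],
    [[2.05,0,0],0,-0.2],
    [[2.05,0,0],0,-0.2],
  ],
)

```text
time_s: 5.6
ee_pos: [522.0, -362.2, 96.5]
ee_rot: [-130.6, 89.9, 139.4]
force: [-1.9, 1.9, 6.1]
gripper_width: 43.2
```

Run:
```python
from h import *
st()
```

```text
t 5.6 pos [ 522.  -362.2   96.5] zyaw -90.0 yyaw -0.0 down [-0.001  0.001 -1.   ] F [-1.9  1.9  6.1] M [ 0.2   0.53 -0.03] w 43.2 q [-35.8  33.4  95.3   0.   51.4 -35.8]
```

Request:
move_arm(
  moves=[
    [[0,0,0],0,0.2],
    [[0,0,0],0,0.2],
    [[0,0,0],0,0.2],
    [[-1,0,0],0,0.2],
    [[-4,0,0],0,0.2],
    [[-10,0,0],0,0.2],
    [[-13,0,-6],0,0.2],
    [[-13,0,-12],0,0.2],
    [[-13,0,-18],0,0.2],
    [[-13,0,-24],0,0.2],
    [[-13,0,-30],0,0.2],
    [[-13,0,-34],0,0.2],
  ],
)

```text
time_s: 7.1
ee_pos: [522.2, -20.1, 226.7]
ee_rot: [102.9, 89.9, 13.0]
force: [0.3, 0.4, 0.4]
gripper_width: 55.3
```

Run:
```python
from h import *
st()
for n in ("scene","top"):
    cv2.imwrite(f"pics/{n}4.png",viewer.grab_frame(n)[:,:,::-1])
a=cv2.resize(cv2.imread("pics/scene4.png")[150:280,60:190],None,fx=3,fy=3);b=cv2.resize(cv2.imread("pics/top4.png")[160:290,290:420],None,fx=3,fy=3)
cv2.imwrite("pics/c4.png",np.hstack([a,b]))
st()
```

```text
t 7.1 pos [522.2 -20.1 226.7] zyaw -89.91 yyaw 0.09 down [ 0.001  0.    -1.   ] F [0.3 0.4 0.4] M [-0.06  0.06 -0.01] w 55.3 q [ -3.5  16.6 102.3   0.   61.1  -3.6]
t 7.2 pos [522.2 -19.2 226.6] zyaw -89.75 yyaw 0.25 down [ 0.001  0.001 -1.   ] F [0.7 0.1 0.4] M [-0.11  0.05 -0.01] w 54.8 q [-3.400e+00  1.660e+01  1.023e+02  1.000e-01  6.110e+01 -3.700e+00]
```

View pics/c4.png

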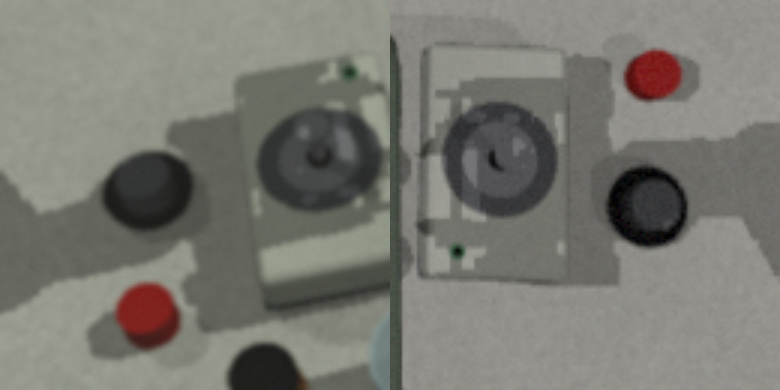

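View pics/scene4.png

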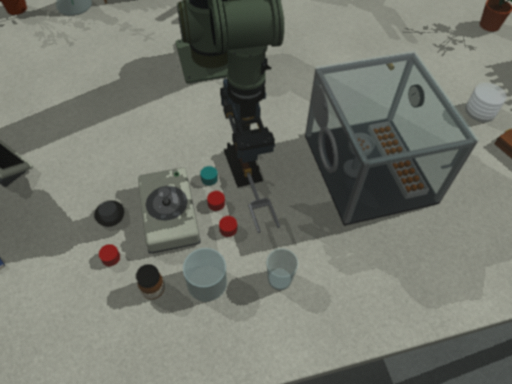

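The cap sits upright inside the saucer, and the bare pan shows at about scene (166,203). Next I'll refine the fork pose.

```bash
python3 - <<'E'
from h import *
for n,f,box in(("top","pics/top0.png",(228,222,258,282)),("scene","pics/scene0.png",(220,128,266,180))):
    im=cv2.imread(f); x0,y0,x1,y1=box; c=im[y0:y1,x0:x1].astype(int); m=((c[:,:,2]-c[:,:,0])>15)
    k,l,s,ce=cv2.connectedComponentsWithStats(m.astype(np.uint8)); i=1+np.argmax(s[1:,4]); v,u=np.nonzero(l==i)
    P=onz(n,np.c_[u+x0,v+y0],56)[:,:2]; mu=P.mean(0); w,V=np.linalg.eigh(np.cov((P-mu).T)); d=V[:,1]*np.sign(V[0,1]); t=(P-mu)@d
    print(n,len(P),mu.round(1),"ang",np.degrees(np.arctan2(d[1],d[0])).round(2),"ext",t.min().round(1),t.max().round(1), "perp ext",np.ptp((P-mu)@V[:,0]))
E
python3 - <<'E'
import sys; sys.path.insert(0,'.')
from h import *
crop("pics/top0.png","pics/t5.png",225,150,265,225,8)
crop("pics/scene0.png","pics/s5.png",235,180,295,240,8)
E
```

```text
top 307 [452.9 -14.3] ang 2.19 ext -60.1 58.7 perp ext 17.488654471805667
scene 56 [510.7 -14.6] ang -38.54 ext -12.7 16.9 perp ext 23.118539913553967
```

View pics/t5.png

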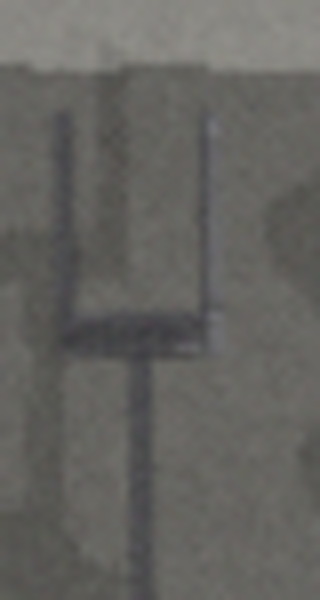

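View pics/s5.png

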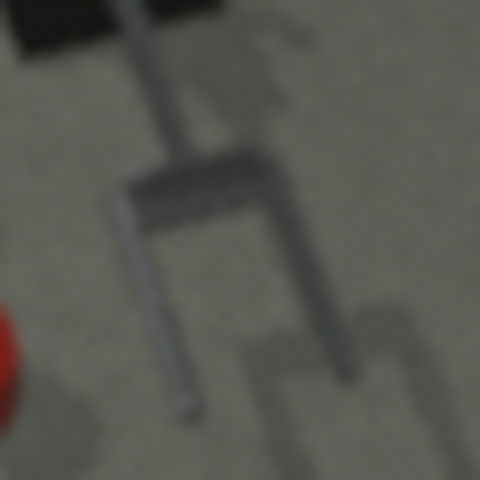

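Request:
move_arm(
  moves=[
    [[0,-3,-0.85],0.18,0.2],
    [[0,-6.05,-0.85],0.36,0.2],
    [[0,-6.05,-0.85],0.54,0.2],
    [[0,-6.05,-0.85],0.72,0.2],
    [[0,-6.05,-0.85],0.9,0.2],
    [[0,-6.05,-0.85],1.08,0.2],
    [[0,-6.05,-0.85],1.26,0.2],
    [[1,-6.05,-0.85],1.44,0.2],
    [[3,-6.05,-0.85],1.533,0.2],
    [[6,-6.05,-0.85],1.533,0.2],
    [[6,-6.05,-0.85],1.533,0.2],
    [[6,-6.05,-0.85],1.533,0.2],
    [[6,-6.05,-0.85],1.533,0.2],
  ],
)

```text
time_s: 8.82
ee_pos: [462.7, -14.3, 167.0]
ee_rot: [175.1, 89.8, -2.7]
force: [-0.1, 0.6, 0.4]
gripper_width: 54.8
```

Run:
```python
from h import *
st()
for n in ("scene","top"):
    cv2.imwrite(f"pics/{n}6.png",viewer.grab_frame(n)[:,:,::-1])
a=cv2.resize(cv2.imread("pics/scene6.png")[100:230,190:320],None,fx=3,fy=3);b=cv2.resize(cv2.imread("pics/top6.png")[160:290,180:310],None,fx=3,fy=3)
cv2.imwrite("pics/c6.png",np.hstack([a,b]))
st()
```

```text
t 8.825 pos [462.7 -14.3 167. ] zyaw -177.84 yyaw -87.84 down [ 0.003 -0.    -1.   ] F [-0.1  0.6  0.4] M [-0.03  0.19  0.01] w 54.8 q [ -3.2  15.5 114.3   0.   50.   84.7]
t 8.925 pos [462.4 -14.1 166.7] zyaw -177.83 yyaw -87.83 down [ 0.002 -0.    -1.   ] F [0.6 0.1 0.6] M [-0.05  0.17  0.03] w 54.8 q [ -3.2  15.5 114.4   0.   50.   84.7]
```

View pics/c6.png

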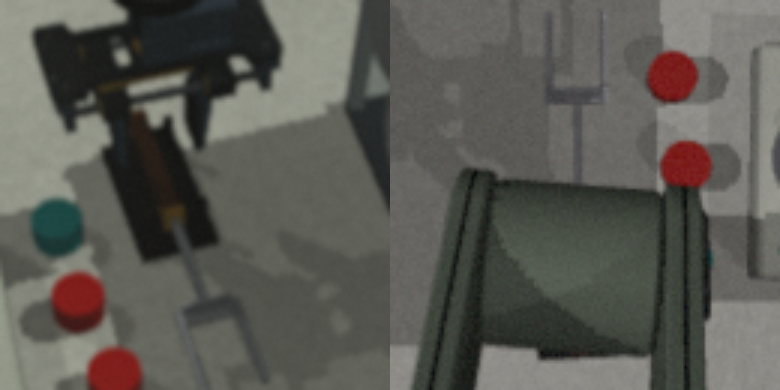

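The fingers straddle the handle in the scene crop, so I'll go down and grip.

Request:
move_arm(
  moves=[
    [[3,0,0],0,0.2],
    [[5,0,0],0,0.2],
    [[6.1,0,0],0,0.2],
    [[6.1,0,0],0,0.2],
    [[6.1,0,0],0,-0.9],
    [[6.1,0,0],0,-0.9],
    [[6.1,0,0],0,-0.9],
    [[6.1,0,0],0,-0.9],
    [[6.1,0,0],0,-0.9],
    [[6.1,0,0],0,-0.9],
  ],
  force=45,
)

```text
time_s: 10.18
ee_pos: [462.0, -14.0, 104.9]
ee_rot: [-166.8, 90.0, 15.4]
force: [0.2, 0.2, 2.6]
gripper_width: 15.7
```

Run:
```python
from h import *
st()
```

```text
t 10.175 pos [462.  -14.  104.9] zyaw -177.84 yyaw -87.84 down [ 0.  0. -1.] F [0.2 0.2 2.6] M [-0.07  0.19 -0.02] w 15.7 q [ -3.2  20.6 118.5   0.   40.8  84.7]
```

Request:
move_arm(
  moves=[
    [[-3,0,0],0,-0.9],
    [[-8,0,0],0,-0.9],
    [[-10,0,0],0,-0.9],
    [[-10,0,0],0,-0.9],
    [[-10,0,0],0,-0.9],
  ],
)

```text
time_s: 10.8
ee_pos: [461.0, -14.0, 203.5]
ee_rot: [-6.9, 89.9, 175.2]
force: [-0.2, -0.1, -1.7]
gripper_width: 15.9
```

Run:
```python
from h import *
st()
for n in ("scene","top"):
    cv2.imwrite(f"pics/{n}7.png",viewer.grab_frame(n)[:,:,::-1])
crop("pics/top0.png","pics/t7.png",100,180,175,255,8)
crop("pics/scene0.png","pics/s7.png",310,110,385,185,8)
```

```text
t 10.8 pos [461.  -14.  203.5] zyaw -177.83 yyaw -87.83 down [-0.003  0.    -1.   ] F [-0.2 -0.1 -1.7] M [-0.06  0.19  0.01] w 15.9 q [ -3.2  12.9 111.5   0.   55.8  84.7]
```

View pics/scene7.png

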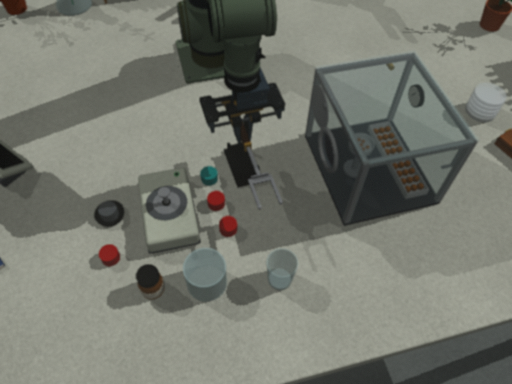

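View pics/t7.png

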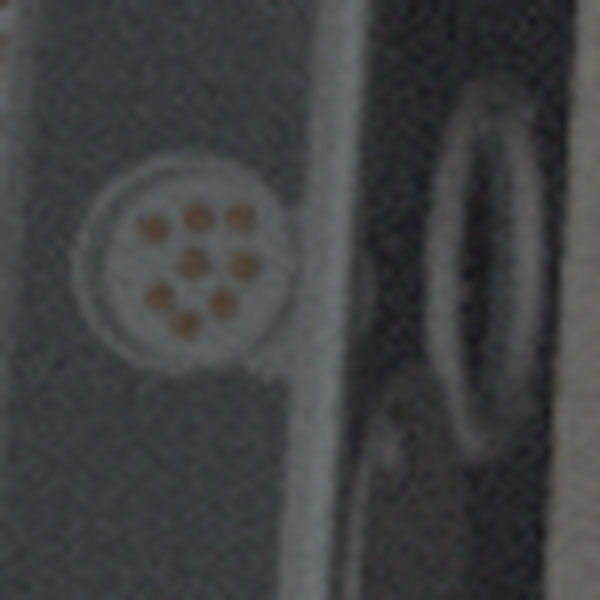

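View pics/s7.png

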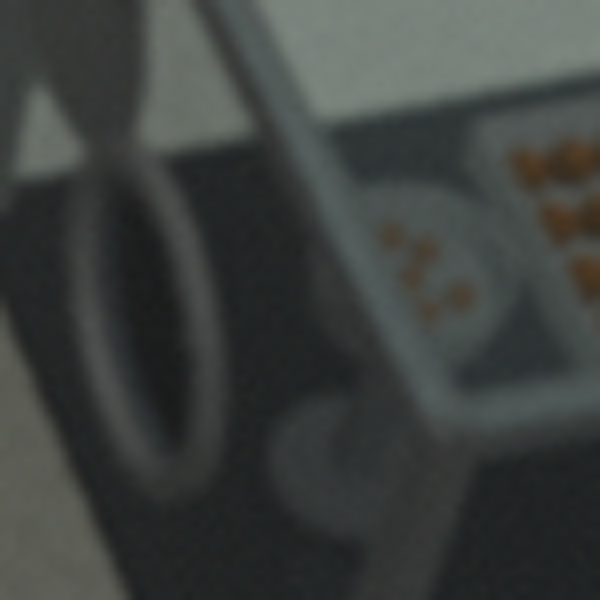

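Run:
```python
from h import *
f=lambda p,x0,y0,s=8:(np.array(p,float)+.5)/s-.5+np.array([x0,y0])
T=lambda p:f(p,100,180);S=lambda p:f(p,310,110)
print("dish rim top",onz("top",T([[185,261]]),118))
# scene dish rim right edge (525,280), bottom, top(415,178)
print("scene rim pts",onz("scene",S([[415,178],[525,270],[470,365]]),118).round(1))
print("ring tri",tri(S([[149,325]]),T([[487,268]])).round(1))
# ring rays on plane y=175
for n,uv in(("top",T([[487,268]])),("scene",S([[149,325]]))):
    e,d=ray(n,uv); print(n,(e+d*((175-e[1])/d[:,1])[:,None]).round(1))
# lines: front wall base bottom edge, fit by several points scene/top
g=lambda p:f(p,0,125,4)
b=onz("top",g([[690,155],[683,270],[676,400],[669,530]]),0); print(b.round(1))
b=onz("scene",f([[42,368],[95,482],[150,600],[203,716]],295,45,4),0); print(b.round(1))
```

```text
dish rim top [[540.22505228 264.15357703 118.        ]]
scene rim pts [[507.5 277.9 118. ]
 [550.5 296.1 118. ]
 [581.2 265.1 118. ]]
ring tri [[540.8 178.4 114.2   0.7]]
top [[539.5 175.  126.7]]
scene [[547.3 175.  122.9]]
[[687.4 183.3   0. ]
 [608.5 183.3   0. ]
 [521.9 182.7   0. ]
 [437.6 182.4   0. ]]
[[392.4 182.5  -0. ]
 [496.8 184.9   0. ]
 [595.5 187.4   0. ]
 [684.3 189.    0. ]]
```

Request:
move_arm(
  moves=[
    [[0,3,-3],-0.18,-0.9],
    [[0,7.9,-7.65],-0.36,-0.9],
    [[0,7.9,-7.65],-0.54,-0.9],
    [[0,7.9,-7.65],-0.72,-0.9],
    [[0,7.9,-7.65],-0.9,-0.9],
    [[0,7.9,-7.65],-1.08,-0.9],
    [[0,7.9,-7.65],-1.26,-0.9],
    [[0,7.9,-7.65],-1.44,-0.9],
    [[2,7.9,-7.65],-1.533,-0.9],
    [[5.3,7.9,-7.65],-1.533,-0.9],
    [[5.3,7.9,-7.65],-1.533,-0.9],
    [[5.3,7.9,-7.65],-1.533,-0.9],
    [[5.3,7.9,-7.65],-1.533,-0.9],
  ],
)

```text
time_s: 12.52
ee_pos: [542.1, -90.2, 152.8]
ee_rot: [81.1, 89.9, -8.9]
force: [-0.2, -0.7, -1.1]
gripper_width: 15.7
```

Run:
```python
from h import *
st()
for n in ("scene","top"):
    cv2.imwrite(f"pics/{n}8.png",viewer.grab_frame(n)[:,:,::-1])
a=cv2.resize(cv2.imread("pics/scene8.png")[70:200,220:390],None,fx=4,fy=4);b=cv2.resize(cv2.imread("pics/top8.png")[130:280,90:280],None,fx=4,fy=4)
cv2.imwrite("pics/s8.png",a);cv2.imwrite("pics/t8.png",b)
st()
```

```text
t 12.525 pos [542.1 -90.2 152.8] zyaw -90.0 yyaw 0.0 down [ 0.002 -0.    -1.   ] F [-0.2 -0.7 -1.1] M [-0.1   0.02  0.01] w 15.7 q [-10.7  23.2 104.3   0.   52.4 -10.7]
t 12.625 pos [541.8 -90.2 152.7] zyaw -90.0 yyaw -0.0 down [ 0.002 -0.    -1.   ] F [-0.4  0.4 -1.7] M [-0.11  0.08 -0.06] w 15.8 q [-10.7  23.2 104.3   0.   52.3 -10.7]
```

View pics/s8.png

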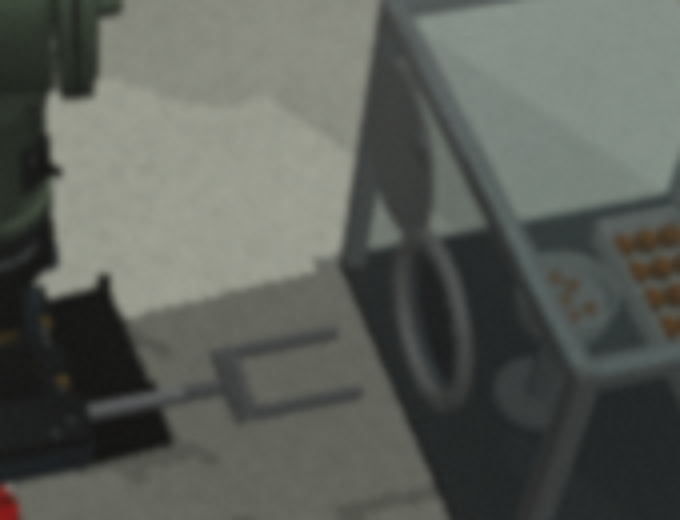

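View pics/t8.png

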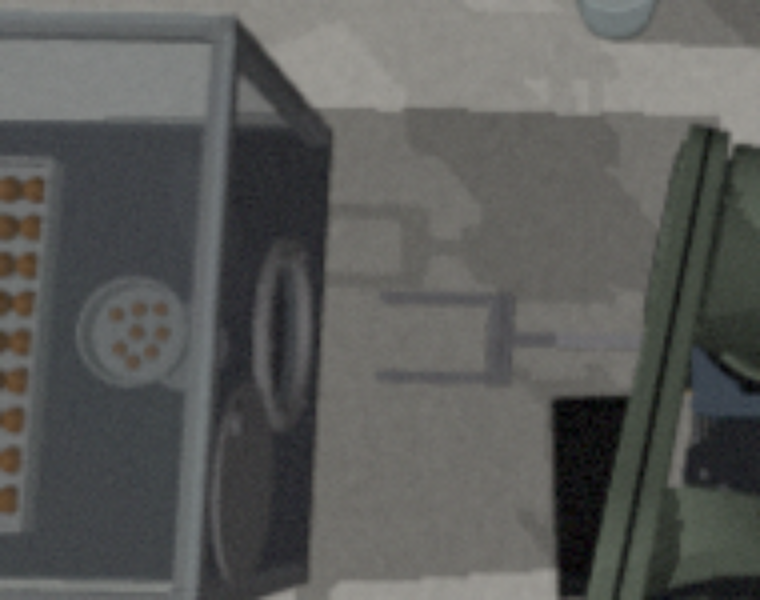

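Run:
```python
from h import *
f=lambda p,x0,y0,s=4:(np.array(p,float)+.5)/s-.5+np.array([x0,y0])
tt=f([[382,297.5],[378,377.5]],90,130); ss=f([[336,334],[360,394]],220,70)
print(tri(ss,tt).round(1)); print("top",onz("top",tt,93).round(1),"sc",onz("scene",ss,93).round(1))
print("bar top ends",onz("top",f([[513,292],[511,384]],90,130),96).round(1))
print("dish top",onz("top",f([[132.5,331.5]],90,130),118).round(1))
# expected
print(proj("top",[[541.8,-90+219,93],[541.8,266,118]]),proj("scene",[[541.8,-90+219,93],[541.8,266,118]]), f([[380,337.5]],90,130),f([[348,364]],220,70))
```

```text
[[558.4 112.3 144.2   9.2]
 [523.5 141.7  32.7  10.7]]
top [[565.9 125.9  93. ]
 [518.1 125.8  93. ]] sc [[519.1 126.1  93. ]
 [566.7 125.4  93. ]]
bar top ends [[570.6  47.6  96. ]
 [515.9  46.8  96. ]]
dish top [[539.5 264.  118. ]]
[[183.27947162 213.99876759]
 [121.94277746 211.48803828]] [[307.71516337 159.94205034]
 [362.32453312 142.91118649]] [[184.625 214.   ]] [[306.625 160.625]]
```

Run:
```python
from h import *
f=lambda p,x0,y0,s=4:(np.array(p,float)+.5)/s-.5+np.array([x0,y0])
tt=f([[378,377.5],[382,297.5]],90,130); ss=f([[336,334],[360,394]],220,70)
print(tri(ss,tt).round(1))
```

```text
[[5.182e+02 1.262e+02 9.190e+01 5.000e-01]
 [5.660e+02 1.260e+02 9.190e+01 2.000e-01]]
```

Request:
move_arm(
  moves=[
    [[0,-0.1,-3],0,-0.9],
    [[0,-0.1,-6],0,-0.9],
    [[0,-0.1,-9],0,-0.9],
    [[0,-0.1,-10],0,-0.9],
    [[0,-0.1,-10],0,-0.9],
    [[0,-0.1,-10],0,-0.9],
  ],
)

```text
time_s: 13.38
ee_pos: [540.4, 9.1, 151.9]
ee_rot: [45.9, 90.0, -44.1]
force: [-0.4, -0.1, -0.7]
gripper_width: 15.7
```

Run:
```python
from h import *
st()
for n in ("scene","top"):
    cv2.imwrite(f"pics/{n}9.png",viewer.grab_frame(n)[:,:,::-1])
a=cv2.resize(cv2.imread("pics/scene9.png")[90:200,290:400],None,fx=6,fy=6);b=cv2.resize(cv2.imread("pics/top9.png")[160:260,90:220],None,fx=6,fy=6)
cv2.imwrite("pics/s9.png",a);cv2.imwrite("pics/t9.png",b)
st()
```

```text
t 13.375 pos [540.4   9.1 151.9] zyaw -90.03 yyaw -0.03 down [ 0. -0. -1.] F [-0.4 -0.1 -0.7] M [-0.1   0.05  0.04] w 15.7 q [ -0.2  22.6 105.5  -0.   51.9  -0.2]
t 13.475 pos [540.4   9.  151.8] zyaw -90.06 yyaw -0.06 down [ 0. -0. -1.] F [ 0.1  0.2 -1.5] M [-0.08  0.07  0.01] w 15.6 q [ -0.3  22.6 105.5  -0.   51.9  -0.2]
```

View pics/s9.png

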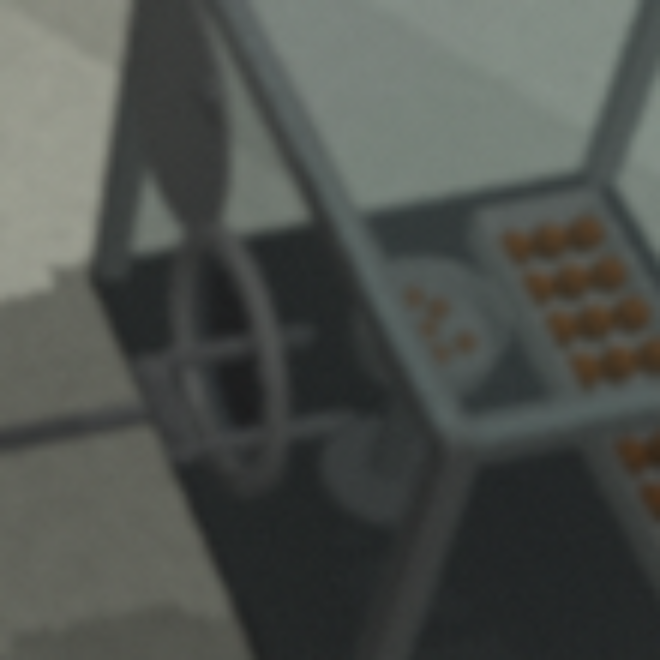

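View pics/t9.png

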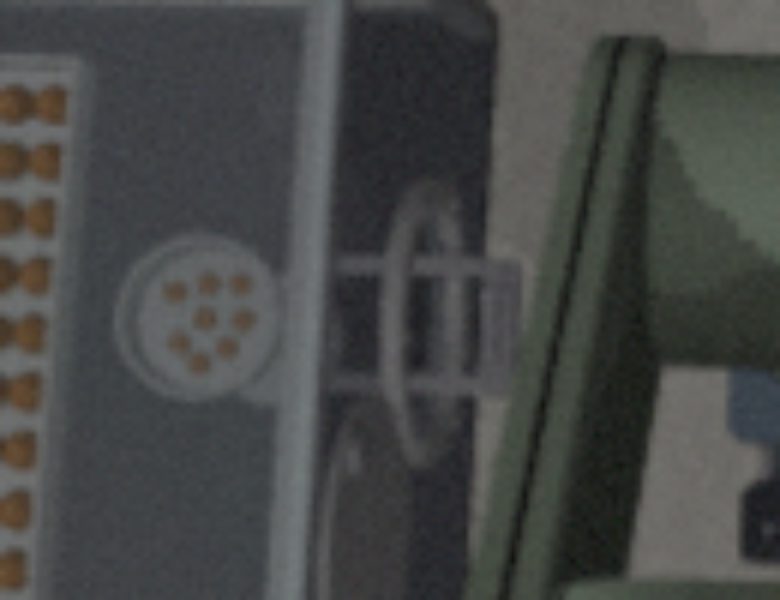

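Run:
```python
from h import *
f=lambda p,x0,y0,s=6:(np.array(p,float)+.5)/s-.5+np.array([x0,y0])
print(onz("top",f([[360,265],[360,385],[480,265],[480,385]],90,160),95).round(1),onz("top",f([[197,318.5]],90,160),118).round(1))
```

```text
[[564.2 210.   95. ]
 [516.7 206.8  95. ]
 [565.3 162.5  95. ]
 [517.8 159.7  95. ]] [[539.1 264.7 118. ]]
```

Request:
move_arm(
  moves=[
    [[0,-0.05,-1.5],0,-0.9],
    [[0,-0.05,-3],0,-0.9],
    [[0,-0.05,-4.5],0,-0.9],
    [[0,-0.05,-6],0,-0.9],
    [[0,-0.05,-7],0,-0.9],
    [[0,-0.05,-7.5],0,-0.9],
    [[0,-0.05,-7.5],0,-0.9],
    [[0,-0.05,-7.5],0,-0.9],
  ],
)

```text
time_s: 14.48
ee_pos: [539.8, 84.6, 151.7]
ee_rot: [-9.2, 90.0, -99.2]
force: [0.7, -0.1, -1.8]
gripper_width: 15.5
```

Run:
```python
from h import *
st()
for n in ("scene","top"):
    cv2.imwrite(f"pics/{n}10.png",viewer.grab_frame(n)[:,:,::-1])
a=cv2.resize(cv2.imread("pics/scene10.png")[90:200,290:400],None,fx=6,fy=6);b=cv2.resize(cv2.imread("pics/top10.png")[160:260,90:220],None,fx=6,fy=6)
cv2.imwrite("pics/s10.png",a);cv2.imwrite("pics/t10.png",b)
st()
```

```text
t 14.475 pos [539.8  84.6 151.7] zyaw -90.02 yyaw -0.02 down [-0. -0. -1.] F [ 0.7 -0.1 -1.8] M [-0.13  0.03 -0.01] w 15.5 q [  7.7  23.1 104.7  -0.   52.2   7.7]
t 14.575 pos [539.9  84.5 151.8] zyaw -90.04 yyaw -0.04 down [ 0. -0. -1.] F [-0.1 -0.3 -1.6] M [-0.13  0.08 -0.02] w 15.8 q [  7.7  23.1 104.7  -0.   52.2   7.7]
```

View pics/s10.png

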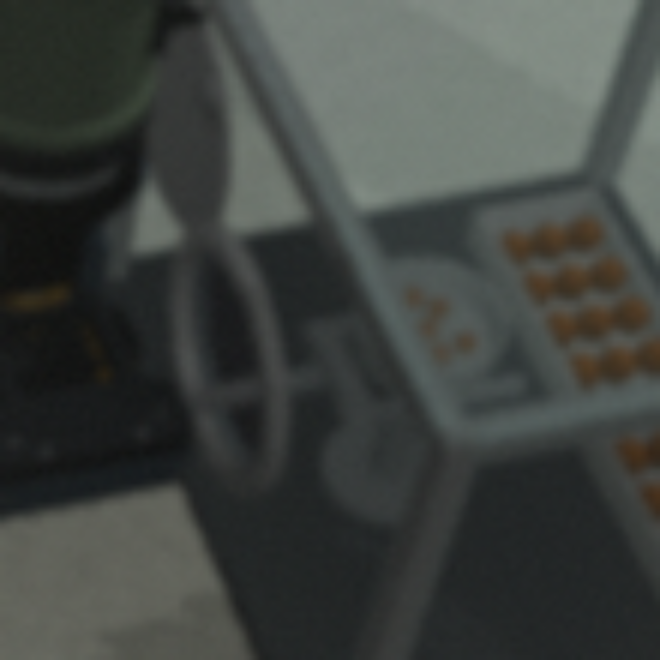

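View pics/t10.png

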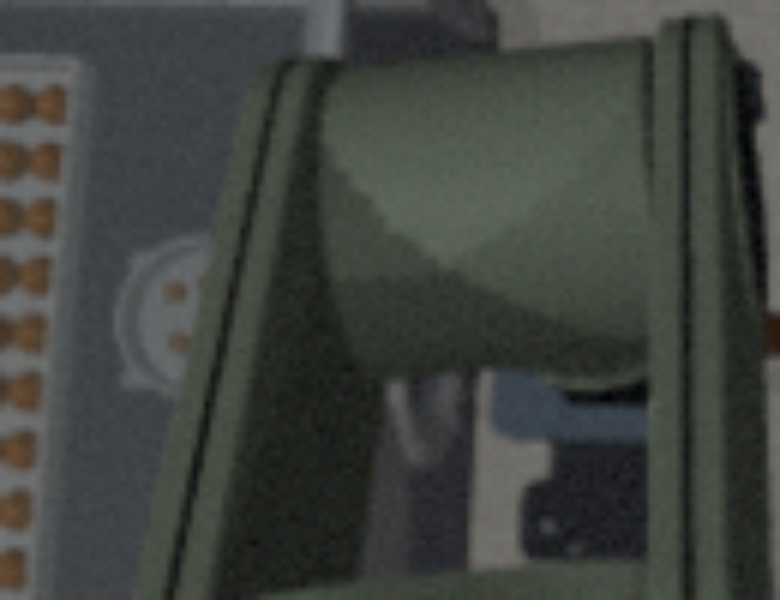

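Request:
move_arm(
  moves=[
    [[-0.3,0,0],0,-0.9],
    [[-0.5,0,0],0,-0.9],
    [[-0.6,0,0],0,-0.9],
    [[-0.8,0,0],0,-0.9],
    [[-1.0,0,0],0,-0.9],
    [[-1.3,0,0],0,-0.9],
    [[-1.3,0,0],0,-0.9],
    [[-1.3,0,0],0,-0.9],
  ],
)

```text
time_s: 15.58
ee_pos: [539.8, 84.9, 164.7]
ee_rot: [-164.4, 90.0, 105.6]
force: [-0.5, -1.0, -1.3]
gripper_width: 15.8
```

Run:
```python
from h import *
st()
for n in ("scene","top"):
    cv2.imwrite(f"pics/{n}11.png",viewer.grab_frame(n)[:,:,::-1])
a=cv2.resize(cv2.imread("pics/scene11.png")[90:200,290:400],None,fx=6,fy=6)
cv2.imwrite("pics/s11.png",a)
st()
```

```text
t 15.575 pos [539.8  84.9 164.7] zyaw -90.0 yyaw 0.0 down [-0.  0. -1.] F [-0.5 -1.  -1.3] M [-0.26  0.05  0.01] w 15.8 q [  7.7  22.3 103.8   0.   53.9   7.7]
t 15.675 pos [539.8  84.9 164.7] zyaw -90.0 yyaw 0.0 down [-0.  0. -1.] F [-0.3 -1.2 -1.6] M [-0.23  0.06 -0.  ] w 15.9 q [  7.7  22.3 103.8   0.   53.9   7.7]
```

View pics/s11.png

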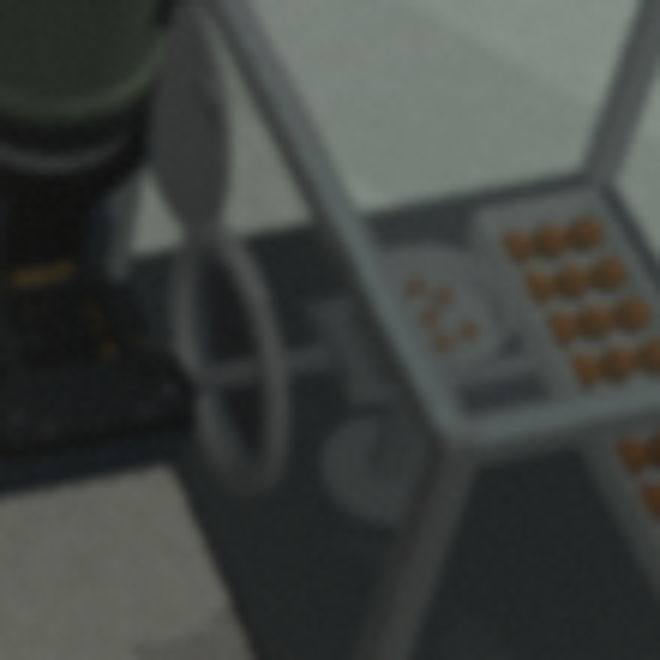

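Request:
move_arm(
  moves=[
    [[0,0,0.4],0,-0.9],
    [[0,0,1.2],0,-0.9],
    [[0,0,2.4],0,-0.9],
    [[0,0,4.0],0,-0.9],
    [[0,0,5.6],0,-0.9],
    [[0,0,7.2],0,-0.9],
    [[0,0,8.8],0,-0.9],
    [[0,0,10.4],0,-0.9],
    [[0,0,12.0],0,-0.9],
    [[0,0,13.6],0,-0.9],
    [[0,0,15.2],0,-0.9],
    [[0,0,16.4],0,-0.9],
    [[0,0,17.2],0,-0.9],
    [[0,0,17.6],0,-0.9],
    [[0,0,17.6],0,-0.9],
  ],
)

```text
time_s: 17.55
ee_pos: [539.8, -91.1, 164.7]
ee_rot: [-174.9, 90.0, 95.0]
force: [-0.2, -0.2, -1.7]
gripper_width: 15.8
```

Run:
```python
from h import *
st()
for n in ("scene","top"):
    cv2.imwrite(f"pics/{n}12.png",viewer.grab_frame(n)[:,:,::-1])
crop("pics/scene12.png","pics/s12.png",220,100,350,200,6)
crop("pics/top12.png","pics/t12.png",150,170,260,260,6)
crop("pics/scene4.png","pics/s13.png",130,170,205,240,8)
crop("pics/top4.png","pics/t13.png",295,180,355,245,8)
st()
```

```text
t 17.55 pos [539.8 -91.1 164.7] zyaw -90.01 yyaw -0.01 down [-0.  0. -1.] F [-0.2 -0.2 -1.7] M [-0.22  0.02 -0.02] w 15.8 q [-10.8  22.3 103.7   0.   54.  -10.8]
t 17.65 pos [539.8 -90.8 164.7] zyaw -89.98 yyaw 0.02 down [-0.  0. -1.] F [-0.5 -0.4 -2.1] M [-0.17  0.07  0.02] w 16.0 q [-10.8  22.3 103.7   0.   54.  -10.8]
```

View pics/s12.png

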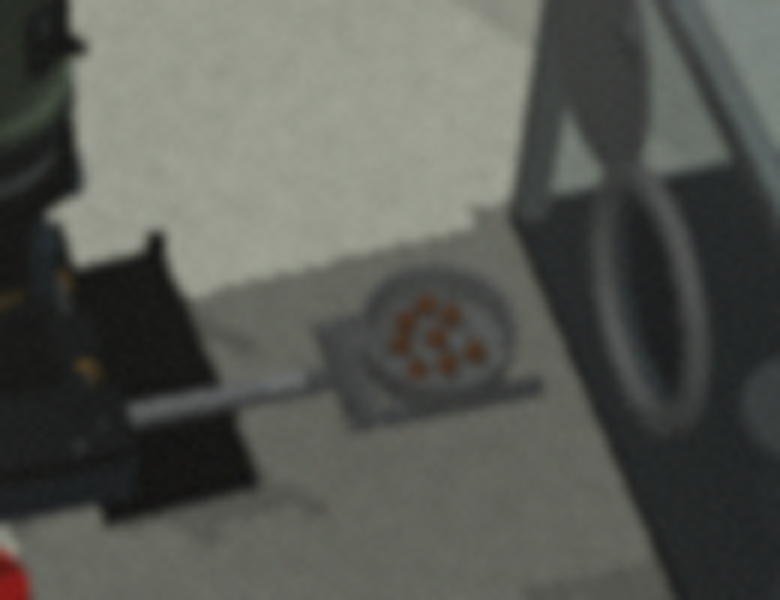

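View pics/t12.png

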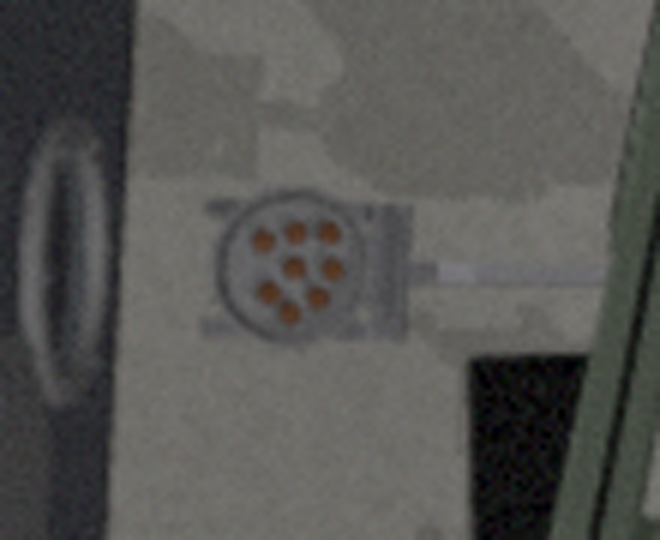

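View pics/s13.png

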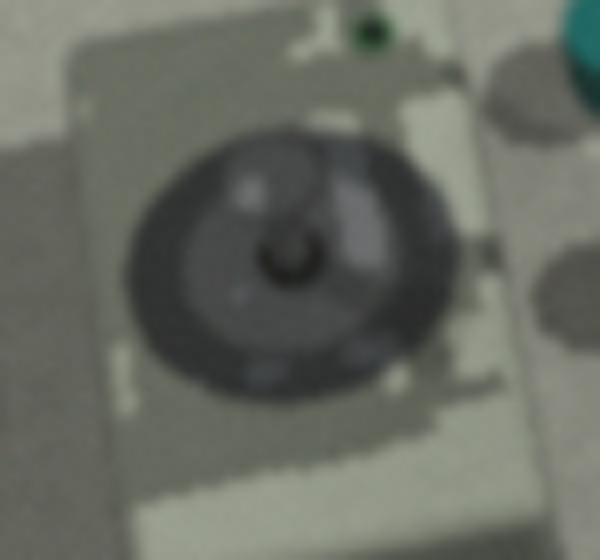

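View pics/t13.png

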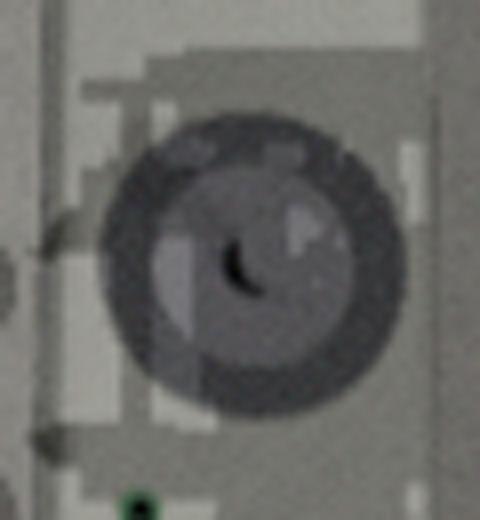

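Run:
```python
from h import *
f=lambda p,x0,y0,s:(np.array(p,float)+.5)/s-.5+np.array([x0,y0])
t=f([[254,265]],295,180,8); s=f([[294,266]],130,170,8)
print("ring",tri(s,t).round(1),onz("top",t,57).round(1),onz("scene",s,57).round(1))
# pan top in scene: small disc centre ~ (275,178)
s=f([[273,175]],130,170,8); print("pan scene",onz("scene",s,100).round(1))
td=f([[295,265]],150,170,6); sd=f([[440,337]],220,100,6)
print("dish",onz("top",td,125).round(1),onz("scene",sd,125).round(1),tri(sd,td).round(1))
```

```text
ring [[ 5.568e+02 -2.220e+02  5.580e+01  2.000e-01]] [[ 556.6 -221.8   57. ]] [[ 557.6 -221.9   57. ]]
pan scene [[ 555.1 -221.5  100. ]]
dish [[540.1  88.  125. ]] [[545.   87.5 125. ]] [[540.7  89.1 119.4   0.7]]
```

The dish sits centred on the fork in both views (top crop about (295,265)). The pan measures about (557,-222). Now I'll lift a little and swing to the balance on a smooth ramp.

Request:
move_arm(
  moves=[
    [[-0.4,0,0],0,-0.9],
    [[-1.2,0,0],0,-0.9],
    [[-2.2,0,0],0,-0.9],
    [[-2.8,0,0],0,-0.9],
    [[-3.0,0,0],0,-0.9],
    [[-3.0,0,0],0,-0.9],
  ],
)

```text
time_s: 18.4
ee_pos: [539.8, -91.1, 194.8]
ee_rot: [111.1, 90.0, 21.1]
force: [0.2, 0.2, -2.2]
gripper_width: 15.6
```

Request:
move_arm(
  moves=[
    [[0,-0.19,0.16],0.019,-0.9],
    [[0,-0.58,0.47],0.057,-0.9],
    [[0,-1.17,0.94],0.113,-0.9],
    [[0,-1.94,1.57],0.189,-0.9],
    [[0,-2.96,2.4],0.287,-0.9],
    [[0,-4.0,3.24],0.388,-0.9],
    [[0,-5.02,4.06],0.487,-0.9],
    [[0,-6.04,4.89],0.586,-0.9],
    [[0,-7.08,5.72],0.687,-0.9],
    [[0,-8.1,6.55],0.786,-0.9],
    [[0,-9.12,7.38],0.884,-0.9],
    [[0,-10.16,8.21],0.985,-0.9],
    [[0,-11.18,9.04],1.084,-0.9],
    [[0,-12.2,9.86],1.183,-0.9],
    [[0,-13.24,10.7],1.283,-0.9],
    [[0,-14.26,11.53],1.382,-0.9],
    [[0,-15.03,12.16],1.458,-0.9],
    [[0,-15.62,12.63],1.514,-0.9],
    [[0,-16.0,12.94],1.552,-0.9],
    [[0,-16.2,13.1],1.571,-0.9],
  ],
)

```text
time_s: 20.9
ee_pos: [377.5, -222.2, 194.7]
ee_rot: [-58.4, 90.0, 121.5]
force: [-0.0, -0.1, -1.8]
gripper_width: 15.2
```

Request:
move_arm(
  moves=[
    [[0.4,0,0],0,-0.9],
    [[0.8,0,0],0,-0.9],
    [[1.0,0,0],0,-0.9],
    [[1.0,0,0],0,-0.9],
  ],
)

```text
time_s: 21.4
ee_pos: [377.8, -221.9, 184.4]
ee_rot: [-42.2, 90.0, 137.8]
force: [0.3, -0.1, -1.9]
gripper_width: 15.7
```

Run:
```python
from h import *
st()
for n in ("scene","top"):
    cv2.imwrite(f"pics/{n}14.png",viewer.grab_frame(n)[:,:,::-1])
crop("pics/scene14.png","pics/s14.png",110,130,240,230,6)
crop("pics/top14.png","pics/t14.png",270,160,380,260,6)
st()
```

```text
t 21.4 pos [ 377.8 -221.9  184.4] zyaw -180.0 yyaw -90.0 down [-0.001  0.    -1.   ] F [ 0.3 -0.1 -1.9] M [-0.07  0.34 -0.02] w 15.7 q [-31.9  12.2 115.8   0.   52.   58.1]
t 21.5 pos [ 377.9 -222.1  184.7] zyaw 179.99 yyaw -90.01 down [ 0.  0. -1.] F [ 0.8  0.8 -2.1] M [-0.07  0.28 -0.01] w 15.8 q [-31.9  12.2 115.8   0.   52.   58.1]
```

View pics/s14.png

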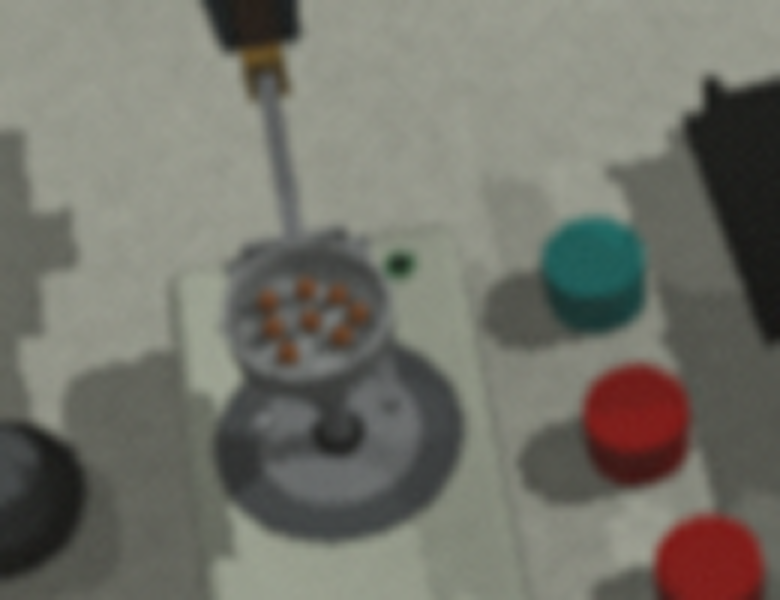

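View pics/t14.png

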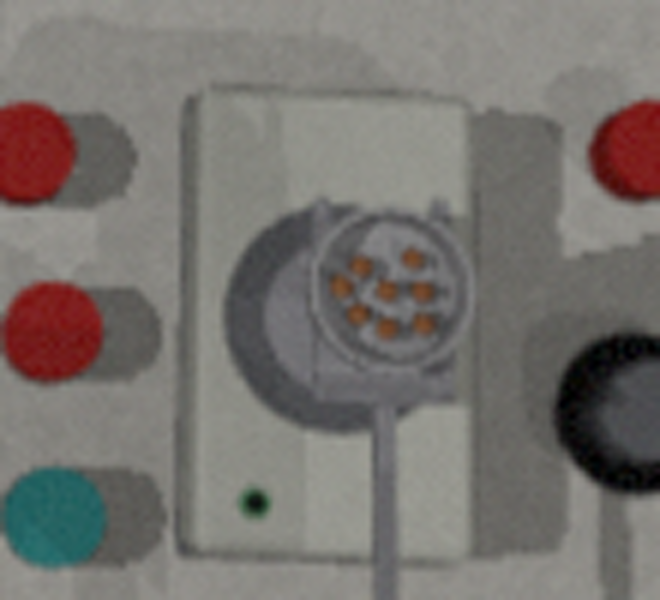

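Run:
```python
from h import *
f=lambda p,x0,y0,s:(np.array(p,float)+.5)/s-.5+np.array([x0,y0])
td=f([[392,291]],270,160,6); sd=f([[309,309]],110,130,6)
print("dish",onz("top",td,145).round(1),onz("scene",sd,145).round(1),tri(sd,td).round(1))
t=f([[347,317]],270,160,6); s=f([[339,438]],110,130,6)
print("ring",tri(s,t).round(1),onz("top",t,57).round(1),onz("scene",s,57).round(1))
```

```text
dish [[ 557.9 -221.3  145. ]] [[ 558.9 -221.3  145. ]] [[ 5.581e+02 -2.215e+02  1.439e+02  2.000e-01]]
ring [[ 557.5 -223.3   58.4    2.1]] [[ 557.4 -224.6   57. ]] [[ 556.9 -222.3   57. ]]
```

Request:
move_arm(
  moves=[
    [[0.4,0.05,0.05],0,-0.9],
    [[1.0,0.05,0.05],0,-0.9],
    [[1.6,0.05,0.05],0,-0.9],
    [[2.1,0.05,0.05],0,-0.9],
    [[2.35,0.05,0.05],0,-0.9],
    [[2.45,0.05,0.05],0,-0.9],
    [[2.55,0.05,0.05],0,-0.9],
    [[2.62,0.05,0.05],0,-0.9],
    [[2.69,0.05,0.05],0,-0.9],
    [[2.76,0.05,0.05],0,-0.9],
    [[2.83,0.05,0.05],0,-0.9],
    [[2.9,0.05,0.05],0,-0.9],
    [[3.0,0.05,0.05],0,-0.9],
    [[3.1,0.05,0.05],0,-0.9],
    [[3.2,0.05,0.05],0,-0.9],
    [[3.3,0.05,0.05],0,-0.9],
    [[3.3,0.05,0.05],0,-0.9],
  ],
)

```text
time_s: 23.62
ee_pos: [377.3, -222.6, 151.6]
ee_rot: [-56.3, 90.0, 123.6]
force: [0.6, 0.2, -0.9]
gripper_width: 15.4
```

Run:
```python
from h import *
st()
for n in ("scene","top"):
    cv2.imwrite(f"pics/{n}15.png",viewer.grab_frame(n)[:,:,::-1])
a=cv2.resize(cv2.imread("pics/scene15.png")[130:230,110:210],None,fx=4,fy=4);b=cv2.resize(cv2.imread("pics/top15.png")[160:260,280:380],None,fx=4,fy=4)
cv2.imwrite("pics/c15.png",np.hstack([a,b]))
st()
```

```text
t 23.625 pos [ 377.3 -222.6  151.6] zyaw 179.99 yyaw -90.01 down [-0.  0. -1.] F [ 0.6  0.2 -0.9] M [-0.09  0.2   0.03] w 15.4 q [-32.   14.8 118.4   0.   46.9  58. ]
t 23.725 pos [ 377.4 -222.6  151.7] zyaw 179.99 yyaw -90.01 down [ 0.  0. -1.] F [-0.5  0.3 -1. ] M [-0.08  0.17  0.03] w 15.9 q [-32.   14.8 118.4   0.   46.9  58. ]
```

View pics/c15.png

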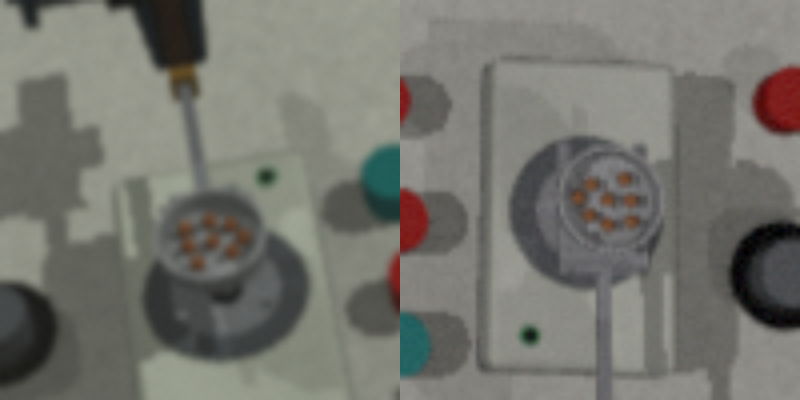

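Request:
move_arm(
  moves=[
    [[0,0,0.3],0,-0.9],
    [[0,0,0.8],0,-0.9],
    [[0,0,1.5],0,-0.9],
    [[0,0,2.4],0,-0.9],
    [[0,0,3.4],0,-0.9],
    [[0,0,4.4],0,-0.9],
    [[0,0,5.4],0,-0.9],
    [[0,0,6.4],0,-0.9],
    [[0,0,7.4],0,-0.9],
    [[0,0,8.2],0,-0.9],
    [[0,0,8.2],0,-0.9],
  ],
)

```text
time_s: 25.1
ee_pos: [294.8, -222.5, 151.7]
ee_rot: [-65.5, 90.0, 114.4]
force: [0.2, 0.2, -0.9]
gripper_width: 16.0
```

Run:
```python
from h import *
st()
for n in ("scene","top"):
    cv2.imwrite(f"pics/{n}16.png",viewer.grab_frame(n)[:,:,::-1])
a=cv2.resize(cv2.imread("pics/scene16.png")[130:230,110:210],None,fx=4,fy=4);b=cv2.resize(cv2.imread("pics/top16.png")[160:260,280:380],None,fx=4,fy=4)
cv2.imwrite("pics/c16.png",np.hstack([a,b]))
st()
```

```text
t 25.1 pos [ 294.8 -222.5  151.7] zyaw 179.95 yyaw -90.05 down [-0.  0. -1.] F [ 0.2  0.2 -0.9] M [-0.04  0.16 -0.03] w 16.0 q [-38.8   9.3 126.3   0.   44.5  51.2]
t 25.2 pos [ 295.6 -222.8  151.8] zyaw 179.97 yyaw -90.03 down [ 0.001 -0.    -1.   ] F [-0.5 -0.3 -1.1] M [-0.1   0.17 -0.03] w 15.8 q [-38.8   9.3 126.2   0.   44.4  51.2]
```

View pics/c16.png

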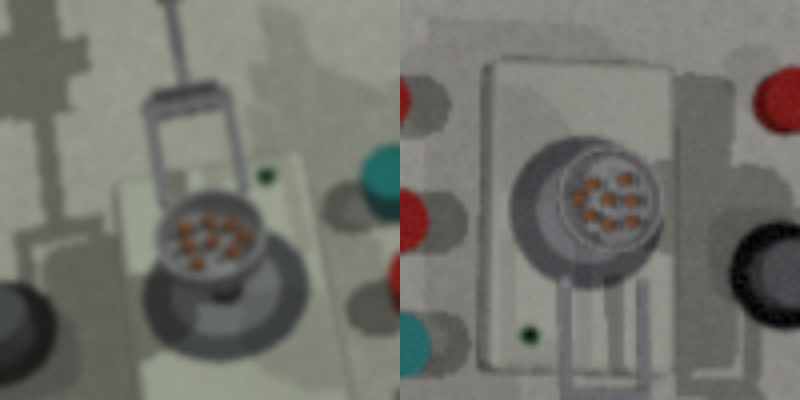

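Request:
move_arm(
  moves=[
    [[-3,0,0],0,-0.9],
    [[-6,0,0],0,-0.9],
    [[-6,-3,-2.4],0,-0.9],
    [[-6,-7,-5.6],0,-0.9],
    [[-6,-11,-8.8],-0.01,-0.9],
    [[-6,-15,-12],-0.02,-0.9],
    [[-6,-19,-15.2],-0.03,-0.9],
    [[-6,-20.9,-16.65],-0.038,-0.9],
    [[-3,-20.9,-16.65],-0.038,-0.9],
    [[0,-20.9,-16.65],-0.038,-0.9],
    [[2,-20.9,-16.65],-0.038,-0.9],
    [[2,-20.9,-16.65],-0.038,-0.9],
    [[2,-20.9,-16.65],-0.038,-0.9],
    [[2,-20.9,-16.65],-0.038,-0.9],
  ],
)

```text
time_s: 26.95
ee_pos: [462.6, -13.7, 132.7]
ee_rot: [176.7, 89.9, -1.2]
force: [0.5, 0.3, -1.7]
gripper_width: 15.9
```

Run:
```python
from h import *
st()
for n in ("scene","top"):
    cv2.imwrite(f"pics/{n}17.png",viewer.grab_frame(n)[:,:,::-1])
a=cv2.resize(cv2.imread("pics/scene17.png")[100:230,190:320],None,fx=3,fy=3);b=cv2.resize(cv2.imread("pics/top17.png")[160:290,180:310],None,fx=3,fy=3)
cv2.imwrite("pics/c17.png",np.hstack([a,b]))
st()
```

```text
t 26.95 pos [462.6 -13.7 132.7] zyaw -177.83 yyaw -87.83 down [ 0.002 -0.    -1.   ] F [ 0.5  0.3 -1.7] M [-0.05  0.15  0.02] w 15.9 q [ -3.1  18.2 116.8   0.   44.9  84.7]
t 27.05 pos [462.3 -13.6 132.5] zyaw -177.84 yyaw -87.84 down [ 0.002  0.    -1.   ] F [ 0.3  0.2 -1.2] M [-0.07  0.18  0.01] w 15.7 q [ -3.1  18.2 116.8   0.   44.9  84.7]
```

View pics/c17.png

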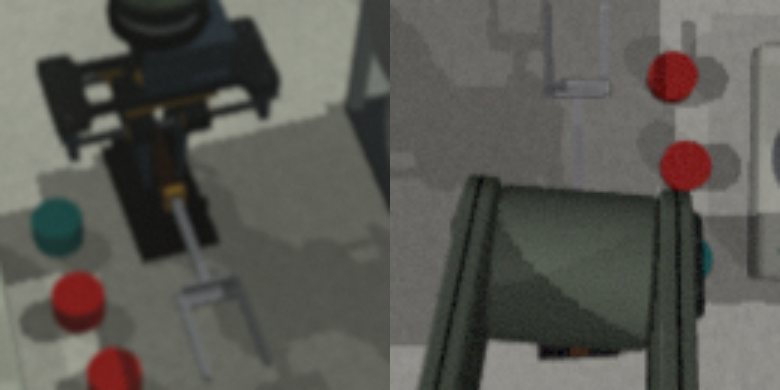

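Request:
move_arm(
  moves=[
    [[1.0,0,0],0,-0.9],
    [[1.8,0,0],0,-0.9],
    [[2.3,0,0],0,-0.9],
    [[2.5,0,0],0,-0.9],
    [[2.65,0,0],0,-0.9],
    [[2.7,0,0],0,-0.9],
    [[2.7,0,0],0,-0.9],
  ],
)

```text
time_s: 27.92
ee_pos: [461.9, -13.6, 105.0]
ee_rot: [-175.0, 90.0, 7.2]
force: [-0.8, 0.3, -0.1]
gripper_width: 15.7
```

Run:
```python
from h import *
st()
```

```text
t 27.925 pos [461.9 -13.6 105. ] zyaw -177.83 yyaw -87.83 down [ 0.  0. -1.] F [-0.8  0.3 -0.1] M [-0.02  0.22 -0.02] w 15.7 q [ -3.1  20.6 118.6   0.   40.8  84.7]
```

Seated: the fork's weight is off the wrist. I'll open partly and rise.

Request:
move_arm(
  moves=[
    [[0,0,0],0,-0.4],
    [[0,0,0],0,0.0],
    [[0,0,0],0,0.2],
    [[0,0,0],0,0.2],
    [[-1.5,0,0],0,0.2],
    [[-5,0,0],0,0.2],
    [[-11,0,0],0,0.2],
    [[-17,0,0],0,0.2],
    [[-17,0,5],0,0.2],
    [[-17,0,10],0,0.2],
    [[-17,0,12],0,0.2],
    [[-17,0,12],0,0.2],
  ],
)

```text
time_s: 29.42
ee_pos: [341.7, -18.2, 275.0]
ee_rot: [178.2, 89.9, 0.3]
force: [0.2, 0.6, -0.3]
gripper_width: 54.8
```

Run:
```python
from h import *
st()
for n in ("scene","top"):
    cv2.imwrite(f"pics/{n}18.png",viewer.grab_frame(n)[:,:,::-1])
crop("pics/top18.png","pics/t18.png",215,110,400,290,4)
crop("pics/scene18.png","pics/s18.png",85,130,285,300,4)
st()
```

```text
t 29.425 pos [341.7 -18.2 275. ] zyaw -177.85 yyaw -87.85 down [ 0.002  0.    -1.   ] F [ 0.2  0.6 -0.3] M [-0.04  0.13  0.04] w 54.8 q [ -5.   -2.5 117.5   0.   64.9  82.9]
t 29.525 pos [343.5 -18.2 275.1] zyaw -177.84 yyaw -87.84 down [ 0.002 -0.    -1.   ] F [ 0.6 -0.  -0.4] M [-0.    0.16 -0.01] w 54.6 q [ -5.   -2.3 117.3   0.   64.9  82.9]
```

View pics/t18.png

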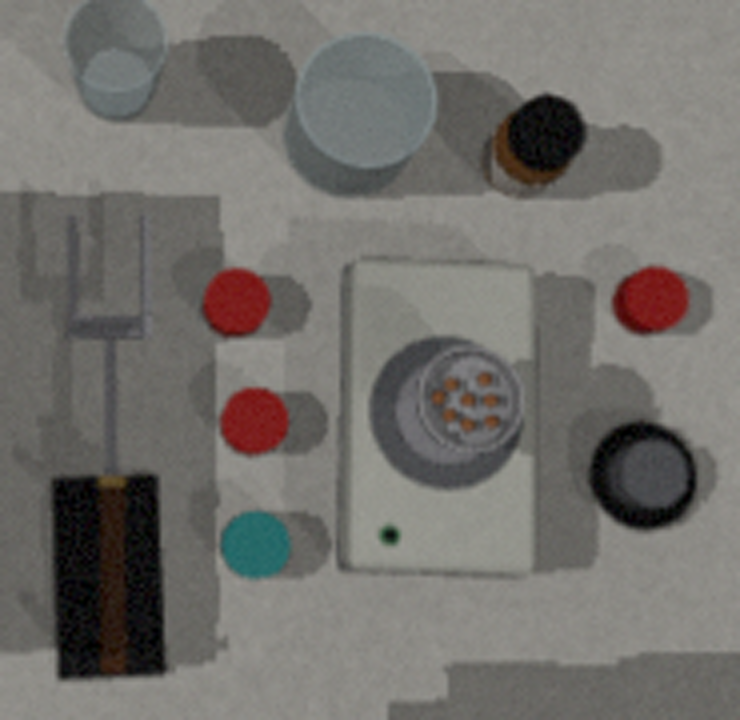

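View pics/s18.png

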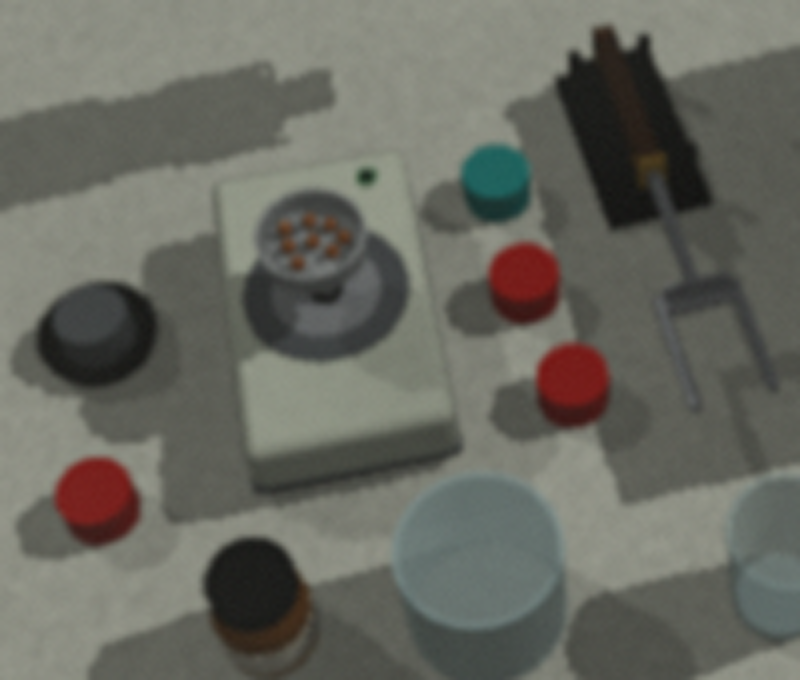

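Everything is where it belongs: the dish is on the pan (top crop about (470,398)), the cap in the saucer, the fork on its rest, and the glassware and jar haven't moved. One number check on the dish, then I'll hand in.

Run:
```python
from h import *
f=lambda p,x0,y0,s=4:(np.array(p,float)+.5)/s-.5+np.array([x0,y0])
print("dish",onz("top",f([[470,398.5]],215,110),118).round(1),onz("scene",f([[312,238]],85,130),118).round(1))
st()
print(env.job_done())
```

```text
dish [[ 558.3 -221.6  118. ]] [[ 561.3 -222.2  118. ]]
t 29.525 pos [343.5 -18.2 275.1] zyaw -177.84 yyaw -87.84 down [ 0.002 -0.    -1.   ] F [ 0.6 -0.  -0.4] M [-0.    0.16 -0.01] w 54.6 q [ -5.   -2.3 117.3   0.   64.9  82.9]
the job is handed in; nothing more can be done
None
```

I carried out all the steps in the order asked and handed the job in at 29.5 s of the 67 s allowed. No verdict was reported.

- **Cap:** I lifted the grey cap off the balance pan and set it in the saucer, the same way up.
- **Dish:** With the fork I reached through the port, lifted the dish off the pedestal, brought it out level and lowered it slowly onto the pan. The gripper never touched the dish.
- **Fork:** I slid it out from under the dish and laid it back on its rest, where the weight came off the wrist before I let go.

**Last checks:**
- **Pictures:** The last ones show the dish on the pan, the cap inside the saucer and the fork on its rest. The beaker, draught shield and jar look unmoved.
- **Dish position:** The pan measured about (557, -222). The top view puts the dish within about 1 mm of that. The scene view puts it about 4 mm off in x. I trust the top view more, because the scene view also read 3–5 mm high in x on the chamber earlier.
- **Forces:** The highest reading I saw was about 7 N, while gripping the cap on the pan; it was 6 N when setting the cap down. After the dish was lowered, the wrist showed only the fork's weight. I read forces only between moves, so brief peaks during a move could have been missed.

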